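# Set up the rinse station with the wash-bottle spout facing its mark

### The job

Set up the rinse station, the white board with the blue pad: first stand the little glass beaker that is on the pad upright on the cork coaster, then lay the clear acrylic tray flat on the board, squared up tight in the corner against both metal fences. Last, fetch the wash bottle from under the shelf, stand it upright in the middle of the pad and turn it so that its spout points straight along the red mark and out over the tray. Do not tip over the beaker or the bottle, leave the timer, marker pen and tally counter alone, and let go of everything.

Things in the scene. Friction and masses are not known exactly. Their poses are not given: they have to be found in the camera images.
- rinse_station: Fixed white board 180 (x) x 200 (y) x 6 mm on the bench; origin at the centre of its underside, top at z=6; +x points away from the robot, within 0.3 rad. Printed flat on it: grey pad with blue rim, 82 mm across, centred at (-45, 0); red mark, a line 7 mm wide from (-9, 0) to (21, 0): it runs along +x, away from the pad.
- fence_corner (a point): Inner corner of the two fixed aluminium fences, on the board's top face (station frame 61.5, 72, 6 mm). Back fence along y, inner face x=61.5; left fence along x (from x=-14.5), inner face y=72; both 12 mm thick, 10 mm higher than the board top. A tray touching both has its centre at (34, 2) and its long side along y.
- pad_center (a point): Centre of the pad, on the board's top face (station frame -45, 0, 6 mm).
- shelf: Fixed grey bench shelf, open in front and at the sides; origin on the bench, +x towards its back. Board overhead: underside z=265, x -30 (front edge) to 135, y -115 to 115, 24 mm high with its lip. Back panel at x=125, side struts at y=+-108, x over 55. The bottle stands about 30 mm in from the front edge: reach in with the tool tilted 30 to 40 degrees, leaning back to the robot.
- wash_bottle: White wash bottle with red cap and thin bent spout, about 0.2 kg, loose. Origin on the underside, 22 mm from its axis towards the spout; z up, +y the way the spout points. Round body 64 mm in diameter, sides straight from z=10 to 95; cap 35 mm in diameter, z=124 to 142; spout up to z=180. At first the spout points within 1.0 rad of the shelf's +x.
- bottle_axis (a point): Point on the wash bottle's axis at its underside (bottle frame 0, -22, 0 mm).
- spout_tip (a point): Tip of the wash bottle's spout (bottle frame 0, 54, 157 mm).
- tray: Clear acrylic open-topped tray 55 (x) x 140 (y) x 34 (z) mm, walls 2 mm, about 0.12 kg, loose; origin at the centre of its underside. Either way round is the same. Can be gripped across its 55 mm width.
- beaker: Clear glass beaker, 45 mm in diameter, 59 mm high, about 35 g, loose; origin at the centre of its underside. Starts on the pad.
- coaster: Fixed round cork coaster, 90 mm in diameter, 4 mm thick; origin at the centre of its underside.
- lab_timer: Bystander: white timer 66 x 66 x 18 mm lying flat, loose.
- marker: Bystander: marker pen with a green cap, 135 mm long, 17 mm thick, loose.
- tally: Bystander: small tally counter 26 x 51 x 49 mm, loose.
There are look-alikes about, which are no part of the job. Of the things shaped like the tray, the clear one is meant.

How it is judged:
On the way, in this order (a step that is already met when the one before it is completed fails the run):
1. the beaker stands upright on the coaster, released (horizontal distance between beaker and coaster below 0.02 m and height (world z) of beaker between 0 and 0.012 m and angle between beaker's own z axis and vertical below 0.1 rad and contact force between the fingers and beaker below 0.1 N and linear speed of beaker below 0.02 m/s), for 0.2 s.
2. the tray lies squared against both fences, released (x of tray in the frame of rinse_station between 0.03 and 0.038 m and y of tray in the frame of rinse_station between -0.002 and 0.006 m and z of tray in the frame of rinse_station between 0 and 0.01 m and angle between the y axis of tray and the y axis of rinse_station, either way round below 0.06 rad and angle between tray's own z axis and vertical below 0.05 rad and contact force between the fingers and tray below 0.1 N and linear speed of tray below 0.02 m/s), for 0.2 s.
3. the wash bottle stands on the pad with its spout along the red mark, released (horizontal distance between bottle_axis and pad_center below 0.012 m and height (world z) of wash_bottle between 0 and 0.01 m and angle between wash_bottle's own z axis and vertical below 0.06 rad and angle between the y axis of wash_bottle and the x axis of rinse_station, either way round below 0.14 rad and x of spout_tip in the frame of rinse_station above 0 m and contact force between the fingers and wash_bottle below 0.1 N and linear speed of wash_bottle below 0.02 m/s), for 0.2 s.
At the end, for the whole second after the job is handed in: Beaker upright within 20 mm of the coaster centre; tray flat on the board within 4 mm of its place touching both fences, square to 0.06 rad; bottle upright, axis within 12 mm of the pad centre, spout over the tray, within 0.14 rad of the mark's direction; all released and at rest (all of step 1 and all of step 2 and all of step 3).
It fails at once if the beaker or the bottle is tipped over (angle between any of beaker, wash_bottle's own z axis and vertical above 0.7 rad).
It fails at once if the timer is moved more than 25 mm (distance of lab_timer from where it was at the start of the episode above 0.025 m).
It fails at once if the marker pen is moved more than 25 mm (distance of marker from where it was at the start of the episode above 0.025 m).
It fails at once if the tally counter is moved more than 25 mm (distance of tally from where it was at the start of the episode above 0.025 m).
It also fails if it takes over 72 s, if anything falls off the work surface, if the arm or the gripper's body presses on something with over 40 N, if the wrist force passes 120 N, or if a joint passes its speed limit or range.

### The arm

A 7-joint arm with a two-finger parallel gripper is mounted at the origin on a cart in front of the work surface, level with it; the furniture and walls round the work are solid. World frame = base frame: x ahead of the robot, y to its left, z up, the work surface at z = 0. Lengths are in m, angles in rad, forces in N, time in s.
With the tool pointing down it reaches from about 0.425 to 1.025 m from the base axis. Payload 3.6 kg.
Tool frame: the origin (TCP) lies on the mounting face of the last link; the fingertips stand 173 mm ahead of it and the grasp point (between the pads) lies 155 mm ahead of it (manip.grip_point_offset is the distance from the TCP to the grasp point, in m); z points along the fingers, y is the line along which they close (so a half turn about z gives the same grasp; the last joint's range is limited). The gripper opens to 85 mm and grips with 20 to 120 N. Pads are 22 mm wide; open, the fingers measure 114 mm over their backs; the gripper's body (76 mm by 85 mm) begins 54 mm behind the grasp point. The pads swing forward as they close: fully open they stand 13 mm farther back than shut.
Start: joints at [1.194, 0.591, 0.048, 1.609, -0.033, 0.943, -0.034], TCP at [0.202, -0.696, 0.405] pointing down, gripper open.
Joint ranges: [-2.69, 2.69], [-0.47, 2.24], [-1.27, 1.36], [0.19, 2.51], [-1.53, 4.68], [0.08, 2.07], [-3.09, 3.09]. Speed limits (rad/s): [2.57, 2.57, 3.14, 3.14, 3.14, 3.14, 3.14].

### API

Orientations are given as a unit quaternion [x, y, z, w].
In Python, from workcell import manip gives the robot as it stands.
- The arm moves only by the tool send_rows, never from a script. Its argument "increments" is a list of rows, each an object with "gripper": the closure, from 0 (fully open) to 1 (shut); "offset": the shift along the tool's x, y, z in m, a list of three; "twist": the turn, a rotation vector about the tool's x, y, z in degrees, a list of three. In form: [{"gripper": gripper, "offset": [tx, ty, tz], "twist": [ax, ay, az]}, ...]. A call has 1 to 20 rows; each row is the pose to reach, as a shift and turn from the pose commanded when the call began, along the tool's axes at that moment; what a row does not reach only later rows make up. A row lasts 1/12 s, in which the tool goes at most 41.7 mm and 7.16 degrees, less where a joint would pass 70% of its speed; a pose out of reach is approached as far as the arm can. A call with a gripper value outside its range is refused whole. The fingers move at their own pace and stop on an object; the grip force is fixed at half the most. Time passes only in rows, so rows that repeat a pose let the fingers close. It gives the time, the measured TCP pose, the force, the opening and the grip force at its end, in the units of the state.
- manip.get_state(): the state, without advancing time (a new reading comes with each control period).
- manip.camera(name): name is "side" or "top" or "wrist"; returns a dict with "frame" (384x512x3 uint8, red, green, blue), "fov_y" (degrees; the focal length in pixels is half the picture's height over the tangent of half this angle, whatever the lens; pixels are square), "cx", "cy" (the principal point, pixels), "eye" and "attitude" of the camera in the world. Camera axes: x right, y down, z forward; pixel columns grow to the right and rows downward; lengths in m; the calibration is good to about 2 mm. A picture is of the moment at which its call begins. There is no depth.
- manip.job_done(): hands the job in; it is judged then, once.
The state is a dict: "time": time; "q": joint angles; "joint_velocities": joint speeds; "tau": joint torques, N m; "position": TCP position; "orientation": TCP orientation; "wrist_force": force on the tool from outside, world axes, zero at the start; "ft_torque": the same for the moment, N m; "grip_width": finger opening in m; "grip_force": force on a finger pad.
Only numpy, scipy, OpenCV 4.12 (cv2) and the standard library are available. Lean on these libraries where they do the work, as an engineer would, in place of code of your own. Each camera call takes 0.05 s, during which the arm holds its last target. There are 200 camera calls.

## Working session

There is one attempt and no reset: what is moved stays moved. The work goes in short steps, Python scripts to look and compute and a tool call to move; the robot and the scene stay as the last step left them, time stands still between calls to the robot, and variables do not carry over. Pictures are saved under pics/ and viewed, at most 10 in all, crops included, and the job is handed in when it is done.

Besides the shell and the picture viewer there is one more tool, called after "Emit:" as name(argument=value, ...), one argument or row to a line, values as JSON. send_rows: Moves the arm, as the interface text tells. Its arguments: {"type":"object","properties":{"increments":{"type":"array","items":{"type":"object","properties":{"gripper":{"type":"number"},"offset":{"type":"array","items":{"type":"number"}},"twist":{"type":"array","items":{"type":"number"}}}}}},"required":["increments"]}

```bash
mkdir -p pics; ls
python3 - <<'E'
from workcell import manip
import cv2,numpy as np
s=manip.get_state();print({k:np.round(v,3) for k,v in s.items()}, manip.grip_point_offset)
for n in("top","side","wrist"):
    c=manip.camera(n);cv2.imwrite(f"pics/{n}0.png",c["frame"][:,:,::-1])
    print(n,c["fov_y"],c["cx"],c["cy"],c["eye"],c["attitude"], [k for k in c])
E
```

```text
pics
{'time': np.float64(0.0), 'q': array([ 1.195,  0.592,  0.048,  1.61 , -0.033,  0.943, -0.034]), 'joint_velocities': array([ 0.001, -0.001,  0.   ,  0.001, -0.   ,  0.001, -0.   ]), 'tau': array([-1.0000e-03, -5.4869e+01,  1.5460e+00, -1.9812e+01,  9.0000e-03,
        9.0000e-03, -0.0000e+00]), 'position': array([ 0.202, -0.696,  0.404]), 'orientation': array([ 0.99 ,  0.141, -0.   , -0.001]), 'wrist_force': array([ 0.784, -0.112, -0.041]), 'ft_torque': array([-0.018, -0.017, -0.018]), 'grip_force': np.float64(0.0), 'grip_width': np.float64(0.085)} 0.1547
top 44.834008160278515 252.47501260125284 195.38292390243362 [ 0.29046326 -0.11232212  1.67917203] [-0.69486642  0.71511493 -0.04489171  0.06128647] ['frame', 'fov_y', 'cx', 'cy', 'eye', 'attitude']
side 46.64589789300615 255.35295144795614 198.41866968910676 [ 0.57942798 -1.20309017  1.13364357] [ 0.91674864  0.01419208 -0.00666991 -0.39915665] ['frame', 'fov_y', 'cx', 'cy', 'eye', 'attitude']
wrist 70.25048143516209 260.7922394180832 191.0261479017746 [ 0.26929137 -0.67709418  0.37265463] [ 0.79218661 -0.59456024 -0.08334791  0.10950628] ['frame', 'fov_y', 'cx', 'cy', 'eye', 'attitude']
```

View pics/top0.png

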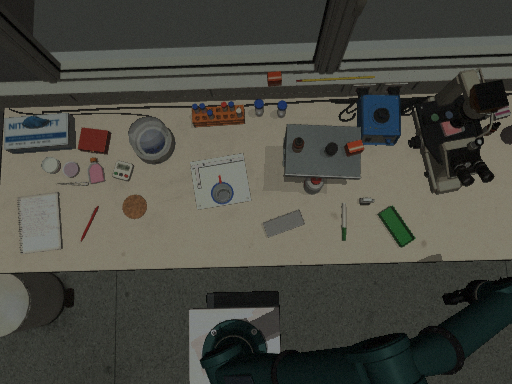

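View pics/side0.png

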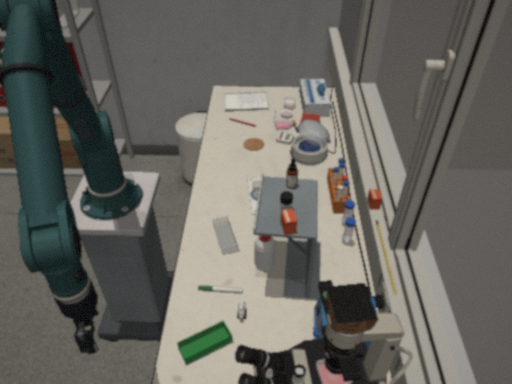

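Top view: the station is at (220,181) with the beaker at (222,191) and the coaster at (134,206). The shelf is at (322,152), with the bottle under its front edge at (315,185). The tray-shaped things are grey/clear at (283,223) and green at (396,226). The see-through one at (283,223) fits, and I'll confirm it in a crop. The bystanders are the timer (122,170), the marker (344,222) and the tally (366,200).

```bash
cat > h.py <<'E'
from workcell import manip
import cv2,numpy as np
from scipy.spatial.transform import Rotation as R
def cam(n,save=None):
    c=manip.camera(n)
    if save: cv2.imwrite(f"pics/{save}.png",c["frame"][:,:,::-1])
    return c
def foc(c): return 192/np.tan(np.radians(c["fov_y"])/2)
def p2w(c,u,v,z):
    d=R.from_quat(c["attitude"]).apply([(u-c["cx"])/foc(c),(v-c["cy"])/foc(c),1]);e=np.array(c["eye"])
    return e+d*(z-e[2])/d[2]
def w2p(c,p):
    q=R.from_quat(c["attitude"]).inv().apply(np.array(p)-c["eye"]);q=np.atleast_2d(q)
    return q[:,:2]/q[:,2:]*foc(c)+[c["cx"],c["cy"]]
def crop(fr,x0,x1,y0,y1,k,name):
    cv2.imwrite(f"pics/{name}.png",cv2.resize(fr[y0:y1,x0:x1,::-1],None,fx=k,fy=k,interpolation=cv2.INTER_CUBIC))
def move(pg,Rt,s=None):
    """tool-frame offset/twist from the present pose to grasp point pg, orientation Rt"""
    s=s or manip.get_state();R0=R.from_quat(s["orientation"])
    p=np.array(pg)-Rt.apply([0,0,manip.grip_point_offset])
    return np.round(R0.inv().apply(p-s["position"]),4),np.round(np.degrees((R0.inv()*Rt).as_rotvec()),2)
def down(yaw): # tool z down, tool y (closing line) at angle yaw in world
    y=np.array([np.cos(yaw),np.sin(yaw),0]);z=np.array([0,0,-1.]);x=np.cross(y,z)
    return R.from_matrix(np.c_[x,y,z])
E
python3 - <<'E'
from h import *
c=cam("top")
crop(c["frame"],180,420,140,260,3.3,"crop1")
for n,(u,v,z) in dict(beaker=(222,192,.03),coaster=(134.5,206.5,.004),tray=(283,223,.02),green=(396,226,.02),bottle=(315,187,.1),st=(220,181,.006),timer=(122,171,.018),shL=(284,177,.289),shR=(359,178,.289),shBL=(286,126,.289),tally=(366,200,.03),marker=(344,222,.01)).items(): print(n,p2w(c,u,v,z).round(3))
E
```

```text
beaker [0.556 0.032 0.03 ]
coaster [0.517 0.355 0.004]
tray [ 0.439 -0.183  0.02 ]
green [ 0.417 -0.583  0.02 ]
bottle [ 0.553 -0.294  0.1  ]
st [0.601 0.041 0.006]
timer [0.648 0.399 0.018]
shL [ 0.555 -0.18   0.289]
shR [ 0.545 -0.406  0.289]
shBL [ 0.715 -0.192  0.289]
tally [ 0.512 -0.481  0.03 ]
marker [ 0.437 -0.402  0.01 ]
```

View pics/crop1.png

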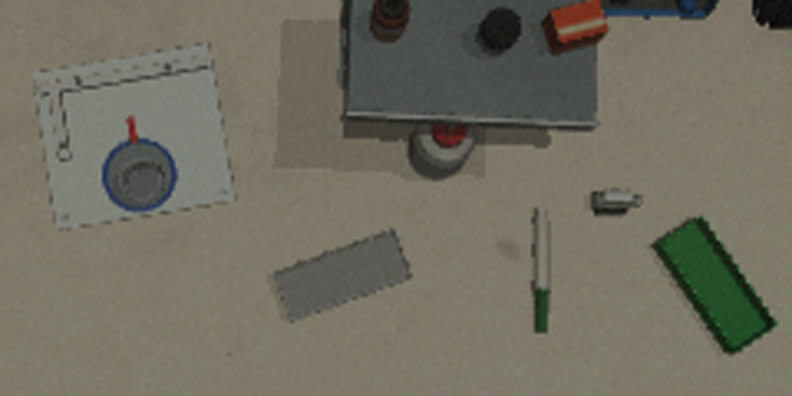

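The crop confirms it: (283,223) is the see-through tray, and the green one at (396,226) is the decoy. The bottle cap and shoulder show in front of the shelf edge.

Run:
```python
from h import *
print(move((.53,.03,.22),down(-np.pi/2)), move((.53,.03,.22),down(-1.41)))
c=cam("wrist");s=manip.get_state();R0=R.from_quat(s["orientation"])
print(R0.inv().apply(c["eye"]-s["position"]), (R0.inv()*R.from_quat(c["attitude"])).as_matrix().round(3))
c=cam("top")
P=[(180+x/3.3,140+y/3.3) for x,y in [(35,72),(210,43),(235,200),(58,228)]]
W=np.array([p2w(c,u,v,.006) for u,v in P]);print(W.round(3),W.mean(0))
d=W[0]+W[1]-W[2]-W[3];e=W[0]+W[3]-W[1]-W[2];print(np.arctan2(d[1],d[0]),np.arctan2(e[1],e[0])-np.pi/2)
```

```text
(array([ 0.5173, -0.6056,  0.0301]), array([-0.08,  0.02, 16.21])) (array([ 0.5173, -0.6056,  0.0301]), array([-0.08,  0.01,  6.99]))
[0.06964012 0.00072653 0.03112813] [[ 0.    -0.962 -0.273]
 [ 1.     0.    -0.   ]
 [ 0.    -0.273  0.962]]
[[ 0.677  0.148  0.006]
 [ 0.703 -0.048  0.006]
 [ 0.525 -0.072  0.006]
 [ 0.5    0.124  0.006]] [0.60141819 0.03792779 0.006     ]
0.13309296232699444 0.13175031656606007
```

Emit:
send_rows(
  increments=[
    {"gripper": 0, "offset": [0.517, -0.606, 0.03], "twist": [0, 0, 8]},
    {"gripper": 0, "offset": [0.517, -0.606, 0.03], "twist": [0, 0, 8]},
    {"gripper": 0, "offset": [0.517, -0.606, 0.03], "twist": [0, 0, 8]},
    {"gripper": 0, "offset": [0.517, -0.606, 0.03], "twist": [0, 0, 8]},
    {"gripper": 0, "offset": [0.517, -0.606, 0.03], "twist": [0, 0, 8]},
    {"gripper": 0, "offset": [0.517, -0.606, 0.03], "twist": [0, 0, 8]},
    {"gripper": 0, "offset": [0.517, -0.606, 0.03], "twist": [0, 0, 8]},
    {"gripper": 0, "offset": [0.517, -0.606, 0.03], "twist": [0, 0, 8]},
    {"gripper": 0, "offset": [0.517, -0.606, 0.03], "twist": [0, 0, 8]},
    {"gripper": 0, "offset": [0.517, -0.606, 0.03], "twist": [0, 0, 8]},
    {"gripper": 0, "offset": [0.517, -0.606, 0.03], "twist": [0, 0, 8]},
    {"gripper": 0, "offset": [0.517, -0.606, 0.03], "twist": [0, 0, 8]},
    {"gripper": 0, "offset": [0.517, -0.606, 0.03], "twist": [0, 0, 8]},
    {"gripper": 0, "offset": [0.517, -0.606, 0.03], "twist": [0, 0, 8]},
    {"gripper": 0, "offset": [0.517, -0.606, 0.03], "twist": [0, 0, 8]},
    {"gripper": 0, "offset": [0.517, -0.606, 0.03], "twist": [0, 0, 8]},
    {"gripper": 0, "offset": [0.517, -0.606, 0.03], "twist": [0, 0, 8]},
    {"gripper": 0, "offset": [0.517, -0.606, 0.03], "twist": [0, 0, 8]},
    {"gripper": 0, "offset": [0.517, -0.606, 0.03], "twist": [0, 0, 8]},
    {"gripper": 0, "offset": [0.517, -0.606, 0.03], "twist": [0, 0, 8]},
  ],
)

```text
time: 1.97
position: [0.5326, 0.0387, 0.3752]
orientation: [0.997, 0.077, 0.003, -0.003]
wrist_force: [0.6, 0.2, 0.3]
grip_width: 0.0857
grip_force: 0.0
```

Run:
```python
from h import *
s=manip.get_state();print(s["position"],s["q"].round(2) if hasattr(s["q"],'round') else s["q"])
c=cam("wrist");cv2.imwrite("pics/w1.png",cv2.resize(c["frame"][:,:,::-1],(768,576)))
```

```text
[0.532597   0.03866386 0.375239  ] [-0.12  0.39 -0.05  2.07  0.02  0.68 -1.6 ]
```

View pics/w1.png

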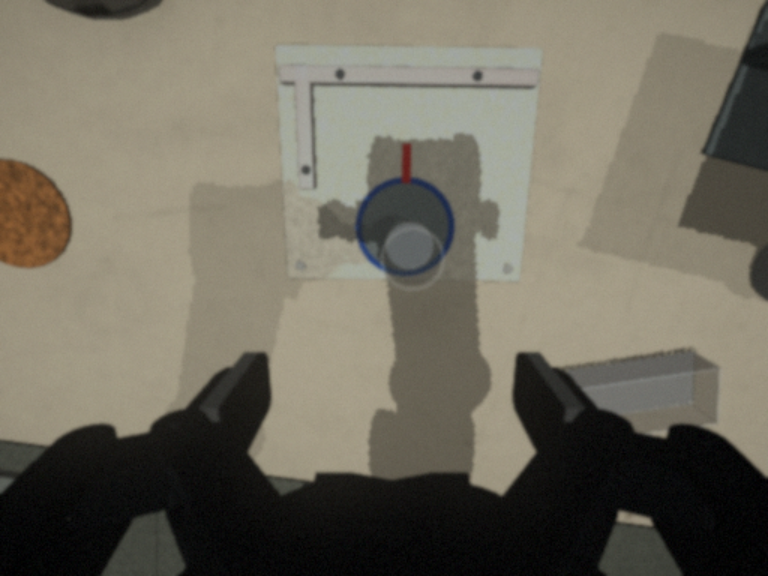

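Wrist view (1.5x scale): the board corners are (275,47), (541,47), (519,283) and (290,280). The pad centre is (405,227), and the beaker's base is at (409,248) with its rim at (412,258). The coaster's right edge is at (71,220), and the tray is partly visible at the lower right.

Run:
```python
from h import *
c=cam("wrist");q=lambda u,v,z:p2w(c,u/1.5,v/1.5,z)
W=np.array([q(u,v,.006) for u,v in [(275,47),(541,47),(519,283),(290,280)]]);print(W.round(4),W.mean(0))
d=W[0]+W[1]-W[2]-W[3];e=W[0]+W[3]-W[1]-W[2];th=np.arctan2(d[1],d[0]);print(th,np.arctan2(e[1],e[0])-np.pi/2)
print("inner corner",q(314,86,.006),"pad",q(405,227,.006),"mark tip",q(406,145,.006))
print("beaker base",q(409,249,.006),"rim",q(411.5,256,.065), "rim l/r",q(379,258,.065),q(445,258,.065))
print("coaster",[q(*p,.004).round(4) for p in [(71,220),(10,158),(25,268)]])
f=c["frame"].astype(int);m=((f[...,0]-f[...,2])>50)&(np.arange(512)[None,:]<60)
ys,xs=np.nonzero(m&(np.arange(384)[:,None]>90)&(np.arange(384)[:,None]<200))
pts=np.array([p2w(c,u,v,.004)[:2] for u,v in zip(xs,ys)]);cn=cv2.convexHull(pts.astype(np.float32))[:,0]
cn=cn[cn[:,1]<np.max(pts[:,1])-.012]
A=np.c_[2*cn,np.ones(len(cn))];x=np.linalg.lstsq(A,(cn**2).sum(1),rcond=None)[0];print("coaster fit",x[:2],np.sqrt(x[2]+x[:2]@x[:2]))
t=cam("top");f=t["frame"].astype(int);m=((f[...,0]-f[...,2])>45);m[:190]=0;m[222:]=0;m[:,:115]=0;m[:,155:]=0
ys,xs=np.nonzero(m);print("top coaster",len(xs),p2w(t,xs.mean(),ys.mean(),.004))
```

```text
[[ 0.6757  0.1456  0.006 ]
 [ 0.7054 -0.0482  0.006 ]
 [ 0.5272 -0.0746  0.006 ]
 [ 0.4999  0.1192  0.006 ]] [0.60204533 0.03549495 0.006     ]
0.1478506834631041 0.1462033911217162
inner corner [0.65384353 0.1144464  0.006     ] pad [0.55950829 0.02941601 0.006     ] mark tip [0.62279235 0.03896891 0.006     ]
beaker base [0.54190102 0.02314828 0.006     ] rim [0.54760661 0.02467875 0.065     ] rim l/r [0.54276016 0.04675629 0.065     ] [0.54977057 0.00145731 0.065     ]
coaster [array([0.5228, 0.3033, 0.004 ]), array([0.5653, 0.3486, 0.004 ]), array([0.4752, 0.3445, 0.004 ])]
coaster fit [0.52061264 0.35303127] 0.04370265239692102
top coaster 428 [0.51695412 0.35647153 0.004     ]
```

Run:
```python
from h import *
s=manip.get_state();Rc=R.from_quat(s["orientation"]);y=Rc.apply([0,1,0]);yaw=np.arctan2(y[1],y[0]);print(yaw,Rc.as_matrix()[:,2])
print(move((.5455,.024,.042),down(yaw)))
```

```text
-1.4254289183393558 [-4.28938028e-04 -3.08244884e-04 -9.99999860e-01]
(array([0.0148, 0.0088, 0.1779]), array([ 0.01,  0.03, -0.  ]))
```

Emit:
send_rows(
  increments=[
    {"gripper": 0, "offset": [0.015, 0.009, 0.04], "twist": [0, 0, 0]},
    {"gripper": 0, "offset": [0.015, 0.009, 0.08], "twist": [0, 0, 0]},
    {"gripper": 0, "offset": [0.015, 0.009, 0.12], "twist": [0, 0, 0]},
    {"gripper": 0, "offset": [0.015, 0.009, 0.155], "twist": [0, 0, 0]},
    {"gripper": 0, "offset": [0.015, 0.009, 0.178], "twist": [0, 0, 0]},
    {"gripper": 0, "offset": [0.015, 0.009, 0.178], "twist": [0, 0, 0]},
    {"gripper": 0, "offset": [0.015, 0.009, 0.178], "twist": [0, 0, 0]},
    {"gripper": 1, "offset": [0.015, 0.009, 0.178], "twist": [0, 0, 0]},
    {"gripper": 1, "offset": [0.015, 0.009, 0.178], "twist": [0, 0, 0]},
    {"gripper": 1, "offset": [0.015, 0.009, 0.178], "twist": [0, 0, 0]},
    {"gripper": 1, "offset": [0.015, 0.009, 0.178], "twist": [0, 0, 0]},
    {"gripper": 1, "offset": [0.015, 0.009, 0.178], "twist": [0, 0, 0]},
    {"gripper": 1, "offset": [0.015, 0.009, 0.178], "twist": [0, 0, 0]},
    {"gripper": 1, "offset": [0.015, 0.009, 0.178], "twist": [0, 0, 0]},
  ],
)

```text
time: 3.28
position: [0.5465, 0.0234, 0.1986]
orientation: [0.997, 0.072, 0.002, -0.0]
wrist_force: [-0.9, 0.8, 6.4]
grip_width: 0.0434
grip_force: 59.6
```

Run:
```python
from h import *
c=cam("wrist","w2")
s=manip.get_state();Rc=R.from_quat(s["orientation"]);print(Rc.apply([0,0,.1547])+s["position"],Rc.as_matrix()[:,2],s["grip_width"],s["grip_force"])
y=Rc.apply([0,1,0]);yaw=np.arctan2(y[1],y[0])
for z in(.14,.042): print(move((.519,.354,z),down(yaw)))
```

```text
[0.54695666 0.02345338 0.04391919] [ 3.08597240e-03  3.11670002e-04 -9.99995190e-01] 0.04309027200869134 59.55820976989344
(array([ 0.0203, -0.3311, -0.0961]), array([ 0.01, -0.18,  0.  ]))
(array([ 0.02  , -0.3311,  0.0019]), array([ 0.01, -0.18,  0.  ]))
```

View pics/w2.png

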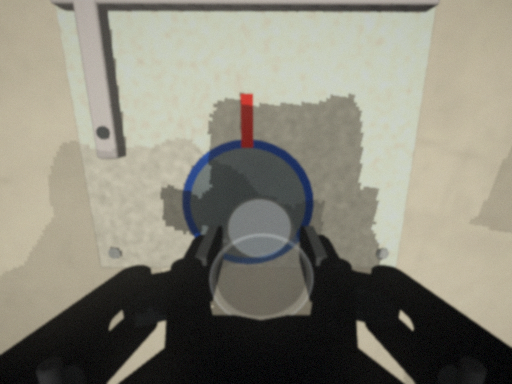

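Emit:
send_rows(
  increments=[
    {"gripper": 1, "offset": [0, 0, -0.035], "twist": [0, 0, 0]},
    {"gripper": 1, "offset": [0, -0.015, -0.07], "twist": [0, 0, 0]},
    {"gripper": 1, "offset": [0.003, -0.05, -0.08], "twist": [0, 0, 0]},
    {"gripper": 1, "offset": [0.006, -0.09, -0.08], "twist": [0, 0, 0]},
    {"gripper": 1, "offset": [0.009, -0.13, -0.08], "twist": [0, 0, 0]},
    {"gripper": 1, "offset": [0.012, -0.17, -0.08], "twist": [0, 0, 0]},
    {"gripper": 1, "offset": [0.015, -0.21, -0.08], "twist": [0, 0, 0]},
    {"gripper": 1, "offset": [0.018, -0.25, -0.08], "twist": [0, 0, 0]},
    {"gripper": 1, "offset": [0.02, -0.29, -0.08], "twist": [0, 0, 0]},
    {"gripper": 1, "offset": [0.02, -0.32, -0.07], "twist": [0, 0, 0]},
    {"gripper": 1, "offset": [0.02, -0.331, -0.05], "twist": [0, 0, 0]},
    {"gripper": 1, "offset": [0.02, -0.331, -0.03], "twist": [0, 0, 0]},
    {"gripper": 1, "offset": [0.02, -0.331, -0.012], "twist": [0, 0, 0]},
    {"gripper": 1, "offset": [0.02, -0.331, -0.004], "twist": [0, 0, 0]},
    {"gripper": 1, "offset": [0.02, -0.331, 0.001], "twist": [0, 0, 0]},
    {"gripper": 1, "offset": [0.02, -0.331, 0.001], "twist": [0, 0, 0]},
    {"gripper": 1, "offset": [0.02, -0.331, 0.001], "twist": [0, 0, 0]},
  ],
)

```text
time: 4.75
position: [0.5188, 0.3536, 0.1969]
orientation: [0.997, 0.071, 0.001, -0.0]
wrist_force: [-0.6, 0.0, -0.6]
grip_width: 0.0433
grip_force: 60.7
```

Run:
```python
from h import *
c=cam("wrist","w3")
s=manip.get_state();Rc=R.from_quat(s["orientation"]);print(s["time"],Rc.apply([0,0,.1547])+s["position"],Rc.as_matrix()[:,2],s["wrist_force"])
```

```text
4.8 [0.51911301 0.3537534  0.04210912] [ 0.0015929   0.00107539 -0.99999815] [-0.08573674 -0.70010366 -0.96112965]
```

View pics/w3.png

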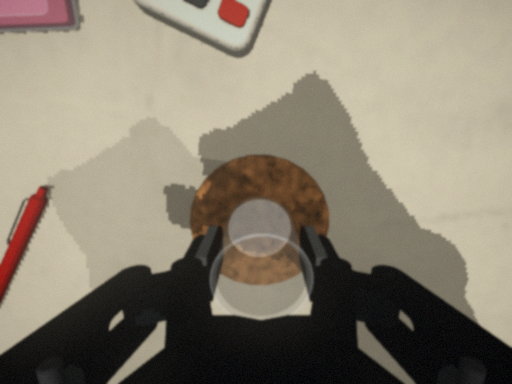

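The beaker base (260,228) sits on the coaster (260,219), about 6 mm off centre, so I can release it.

Emit:
send_rows(
  increments=[
    {"gripper": 0, "offset": [0, 0, 0], "twist": [0, 0, 0]},
    {"gripper": 0, "offset": [0, 0, 0], "twist": [0, 0, 0]},
    {"gripper": 0, "offset": [0, 0, 0], "twist": [0, 0, 0]},
    {"gripper": 0, "offset": [0, 0, 0], "twist": [0, 0, 0]},
    {"gripper": 0, "offset": [0, 0, -0.03], "twist": [0, 0, 0]},
    {"gripper": 0, "offset": [0, 0, -0.07], "twist": [0, 0, 0]},
    {"gripper": 0, "offset": [0, 0, -0.11], "twist": [0, 0, 0]},
    {"gripper": 0, "offset": [0, 0, -0.15], "twist": [0, 0, 0]},
    {"gripper": 0, "offset": [0, 0, -0.17], "twist": [0, 0, 0]},
  ],
)

```text
time: 5.55
position: [0.5194, 0.3542, 0.3708]
orientation: [0.997, 0.071, 0.003, -0.002]
wrist_force: [0.5, -0.4, -0.2]
grip_width: 0.0851
grip_force: 0.0
```

Run:
```python
from h import *
c=cam("top")
P=[(180+x/3.3,140+y/3.3) for x,y in [(272,272),(393,230),(412,275),(292,322)]]
W=np.array([p2w(c,u,v,.02) for u,v in P]);print(W.round(3),W.mean(0))
d=W[1]+W[2]-W[0]-W[3];print(np.arctan2(d[1],d[0]))
w=cam("wrist");crop(w["frame"],0,512,0,384,1,"w4")
print(move((.439,-.183,.21),down(.34)),manip.get_state()["q"])
```

```text
[[ 0.444 -0.11   0.02 ]
 [ 0.485 -0.243  0.02 ]
 [ 0.436 -0.261  0.02 ]
 [ 0.389 -0.13   0.02 ]] [ 0.43843993 -0.1859231   0.02      ]
-1.2459806455155362
(array([-0.1565,  0.5206,  0.0021]), array([   0.23,   -0.6 , -101.29])) [-0.68919152  0.5073806   0.02616945  1.8657242  -0.01835973  0.75884488
 -2.08105068]
```

Emit:
send_rows(
  increments=[
    {"gripper": 0, "offset": [-0.156, 0.521, 0.002], "twist": [0.2, -0.6, -100.5]},
    {"gripper": 0, "offset": [-0.156, 0.521, 0.002], "twist": [0.2, -0.6, -100.5]},
    {"gripper": 0, "offset": [-0.156, 0.521, 0.002], "twist": [0.2, -0.6, -100.5]},
    {"gripper": 0, "offset": [-0.156, 0.521, 0.002], "twist": [0.2, -0.6, -100.5]},
    {"gripper": 0, "offset": [-0.156, 0.521, 0.002], "twist": [0.2, -0.6, -100.5]},
    {"gripper": 0, "offset": [-0.156, 0.521, 0.002], "twist": [0.2, -0.6, -100.5]},
    {"gripper": 0, "offset": [-0.156, 0.521, 0.002], "twist": [0.2, -0.6, -100.5]},
    {"gripper": 0, "offset": [-0.156, 0.521, 0.002], "twist": [0.2, -0.6, -100.5]},
    {"gripper": 0, "offset": [-0.156, 0.521, 0.002], "twist": [0.2, -0.6, -100.5]},
    {"gripper": 0, "offset": [-0.156, 0.521, 0.002], "twist": [0.2, -0.6, -100.5]},
    {"gripper": 0, "offset": [-0.156, 0.521, 0.002], "twist": [0.2, -0.6, -100.5]},
    {"gripper": 0, "offset": [-0.156, 0.521, 0.002], "twist": [0.2, -0.6, -100.5]},
    {"gripper": 0, "offset": [-0.156, 0.521, 0.002], "twist": [0.2, -0.6, -100.5]},
    {"gripper": 0, "offset": [-0.156, 0.521, 0.002], "twist": [0.2, -0.6, -100.5]},
    {"gripper": 0, "offset": [-0.156, 0.521, 0.002], "twist": [0.2, -0.6, -100.5]},
    {"gripper": 0, "offset": [-0.156, 0.521, 0.002], "twist": [0.2, -0.6, -100.5]},
    {"gripper": 0, "offset": [-0.156, 0.521, 0.002], "twist": [0.2, -0.6, -100.5]},
  ],
)

```text
time: 7.07
position: [0.4378, -0.1842, 0.3629]
orientation: [0.584, 0.812, -0.005, -0.002]
wrist_force: [0.3, 0.6, 0.2]
grip_width: 0.0856
grip_force: 0.0
```

Run:
```python
from h import *
c=cam("wrist");cv2.imwrite("pics/w5.png",cv2.resize(c["frame"][:,:,::-1],(768,576)));s=manip.get_state();print(s["position"],s["q"])
```

```text
[ 0.43807345 -0.18356979  0.36307796] [ 0.60400506  0.36585301 -0.38393567  2.18284109  0.23887391  0.63832928
  0.37518768]
```

View pics/w5.png

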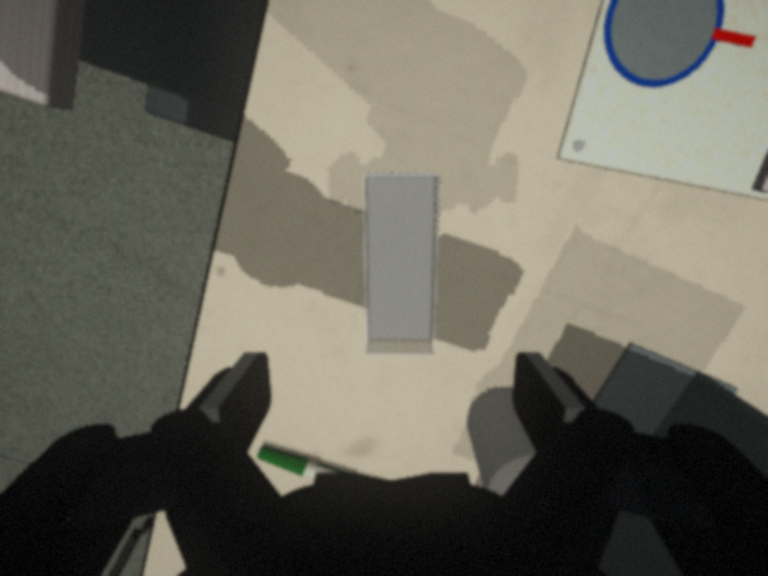

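The tray's rim corners in the 1.5x view are (365,176), (439,176), (433,352) and (367,352). The bottle body is at (495,430), under the shelf edge.

Run:
```python
from h import *
c=cam("wrist");W=np.array([p2w(c,u/1.5,v/1.5,.034) for u,v in [(365,176),(439,176),(433,352),(367,352)]])
print(W.round(4),W.mean(0),np.linalg.norm(W[0]-W[1]),np.linalg.norm(W[2]-W[1]))
d=W[2]+W[3]-W[0]-W[1];a=np.arctan2(d[1],d[0]);print(a,a+np.pi/2)
g=W.mean(0);g[2]=.026
print(move(g,down(a+np.pi/2)))
```

```text
[[ 0.3976 -0.1299  0.034 ]
 [ 0.4469 -0.1132  0.034 ]
 [ 0.4896 -0.2409  0.034 ]
 [ 0.4401 -0.2579  0.034 ]] [ 0.44353772 -0.18545738  0.034     ] 0.05197883166309951 0.13464078227182094
-1.249318963949148 0.32147736284574857
(array([-0.0033,  0.006 ,  0.1825]), array([-0.55,  0.14,  0.33]))
```

Emit:
send_rows(
  increments=[
    {"gripper": 0, "offset": [-0.003, 0.006, 0.04], "twist": [-0.5, 0.1, 0.3]},
    {"gripper": 0, "offset": [-0.003, 0.006, 0.08], "twist": [-0.5, 0.1, 0.3]},
    {"gripper": 0, "offset": [-0.003, 0.006, 0.12], "twist": [-0.5, 0.1, 0.3]},
    {"gripper": 0, "offset": [-0.003, 0.006, 0.155], "twist": [-0.5, 0.1, 0.3]},
    {"gripper": 0, "offset": [-0.003, 0.006, 0.18], "twist": [-0.5, 0.1, 0.3]},
    {"gripper": 0, "offset": [-0.003, 0.006, 0.181], "twist": [-0.5, 0.1, 0.3]},
    {"gripper": 0, "offset": [-0.003, 0.006, 0.181], "twist": [-0.5, 0.1, 0.3]},
    {"gripper": 1, "offset": [-0.003, 0.006, 0.181], "twist": [-0.5, 0.1, 0.3]},
    {"gripper": 1, "offset": [-0.003, 0.006, 0.181], "twist": [-0.5, 0.1, 0.3]},
    {"gripper": 1, "offset": [-0.003, 0.006, 0.181], "twist": [-0.5, 0.1, 0.3]},
    {"gripper": 1, "offset": [-0.003, 0.006, 0.181], "twist": [-0.5, 0.1, 0.3]},
    {"gripper": 1, "offset": [-0.003, 0.006, 0.181], "twist": [-0.5, 0.1, 0.3]},
    {"gripper": 1, "offset": [-0.003, 0.006, 0.181], "twist": [-0.5, 0.1, 0.3]},
  ],
)

```text
time: 8.25
position: [0.444, -0.1865, 0.1847]
orientation: [0.585, 0.811, -0.0, 0.002]
wrist_force: [-0.1, 0.3, 5.2]
grip_width: 0.0541
grip_force: 63.2
```

Run:
```python
from h import *
s=manip.get_state();Rc=R.from_quat(s["orientation"]);y=Rc.apply([0,1,0]);yaw=np.arctan2(y[1],y[0])
print(s["time"],Rc.apply([0,0,.1547])+s["position"],Rc.as_matrix()[:,2],yaw,s["grip_width"],s["wrist_force"],s["q"])
c=cam("wrist","w6")
# hover 20 mm short of the corner (both axes), tray base ~50 mm up
S=R.from_euler("z",.147);T=S.apply([.034,.002,0])+[.602,.0355,0];print(T)
H=T+S.apply([-.012,-.012,0]);H[2]=.12
print(move(H,down(.147)))
```

```text
8.25 [ 0.44452927 -0.18687927  0.03001378] [ 0.00348215 -0.00277006 -0.9999901 ] 0.32093326715608994 0.05411446203426037 [-0.10898437  0.33277064  5.18025706] [ 0.40801291  0.687379   -0.14150058  2.26991793  0.46138642  0.20609079
  0.16674046]
[0.63534037 0.04245845 0.        ]
(array([ 0.1468,  0.2401, -0.09  ]), array([0.16, 0.2 , 9.97]))
```

View pics/w6.png

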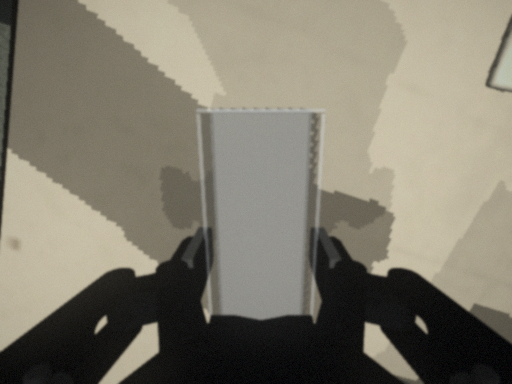

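Emit:
send_rows(
  increments=[
    {"gripper": 0, "offset": [0, 0, 0], "twist": [0, 0, 0]},
    {"gripper": 0, "offset": [0, 0, 0], "twist": [0, 0, 0]},
    {"gripper": 0, "offset": [0, 0, -0.009], "twist": [0.1, 0.1, 0]},
    {"gripper": 0, "offset": [0, 0, -0.009], "twist": [0.1, 0.1, 0]},
    {"gripper": 1, "offset": [0, 0, -0.009], "twist": [0.1, 0.1, 0]},
    {"gripper": 1, "offset": [0, 0, -0.009], "twist": [0.1, 0.1, 0]},
    {"gripper": 1, "offset": [0, 0, -0.009], "twist": [0.1, 0.1, 0]},
    {"gripper": 1, "offset": [0, 0, -0.009], "twist": [0.1, 0.1, 0]},
    {"gripper": 1, "offset": [0, 0, -0.009], "twist": [0.1, 0.1, 0]},
  ],
)

```text
time: 9.05
position: [0.4437, -0.1862, 0.192]
orientation: [0.585, 0.811, -0.001, -0.0]
wrist_force: [-0.3, -0.0, 6.3]
grip_width: 0.0534
grip_force: 62.6
```

Run:
```python
from h import *
s=manip.get_state();Rc=R.from_quat(s["orientation"]);y=Rc.apply([0,1,0]);yaw=np.arctan2(y[1],y[0]);g=Rc.apply([0,0,.1547])+s["position"]
print(s["time"],g,Rc.as_matrix()[:,2],yaw,s["grip_width"],s["wrist_force"])
c=cam("wrist","w7");f=c["frame"]
e=p2w(c,260,109,.034);print("tray end along tool x", Rc.inv().apply(e-g))
print(f[95:125:1,250:270].mean((1,2)).round())
S=R.from_euler("z",.147);T=S.apply([.034,.002,0])+[.602,.0355,0]
for d,z in((-.015,.13),(-.015,.06)):
  H=T+S.apply([d,d,0]);H[2]=z
  print(move(H,down(.147)))
```

```text
9.05 [ 0.44345471 -0.186421    0.0372794 ] [-0.00158411 -0.00112378 -0.99999811] 0.32122490682746757 0.0534405928018595 [-2.79592982e-01 -5.89388649e-03  6.28183235e+00]
tray end along tool x [0.07024971 0.00015936 0.00323933]
[166. 166. 166. 166. 167. 167. 167. 166. 166. 167. 167. 167. 167. 163.
 157. 159. 168. 172. 167. 157. 148. 146. 148. 148. 148. 147. 148. 147.
 147. 147.]
(array([ 0.1443,  0.2365, -0.0933]), array([-0.11,  0.04,  9.98]))
(array([ 0.1443,  0.2367, -0.0233]), array([-0.11,  0.04,  9.98]))
```

Emit:
send_rows(
  increments=[
    {"gripper": 1, "offset": [0, 0, -0.04], "twist": [0, 0, 0]},
    {"gripper": 1, "offset": [0.01, 0.02, -0.075], "twist": [0, 0, 2]},
    {"gripper": 1, "offset": [0.03, 0.05, -0.093], "twist": [0, 0, 5]},
    {"gripper": 1, "offset": [0.05, 0.085, -0.093], "twist": [0, 0, 10]},
    {"gripper": 1, "offset": [0.07, 0.12, -0.093], "twist": [0, 0, 10]},
    {"gripper": 1, "offset": [0.09, 0.155, -0.093], "twist": [0, 0, 10]},
    {"gripper": 1, "offset": [0.11, 0.187, -0.093], "twist": [0, 0, 10]},
    {"gripper": 1, "offset": [0.13, 0.217, -0.093], "twist": [0, 0, 10]},
    {"gripper": 1, "offset": [0.144, 0.236, -0.093], "twist": [0, 0, 10]},
    {"gripper": 1, "offset": [0.144, 0.236, -0.093], "twist": [0, 0, 10]},
    {"gripper": 1, "offset": [0.144, 0.236, -0.093], "twist": [0, 0, 10]},
  ],
)

```text
time: 10.02
position: [0.6225, 0.0272, 0.2834]
orientation: [0.652, 0.758, -0.001, -0.001]
wrist_force: [-0.7, -1.7, -1.6]
grip_width: 0.0532
grip_force: 64.5
```

Run:
```python
from h import *
s=manip.get_state();Rc=R.from_quat(s["orientation"]);y=Rc.apply([0,1,0]);yaw=np.arctan2(y[1],y[0]);g=Rc.apply([0,0,.1547])+s["position"]
c=cam("wrist");cv2.imwrite("pics/w8.png",cv2.resize(c["frame"][:,:,::-1],(768,576)))
S=R.from_euler("z",.147);print(g,yaw,Rc.as_matrix()[:,2],S.inv().apply(g-[.602,.0355,0]),s["wrist_force"],s["q"])
```

```text
[0.62202825 0.02718485 0.12865554] 0.15036132361935978 [-2.88035829e-03  9.26624496e-05 -9.99995847e-01] [ 0.01859432 -0.01115903  0.12865554] [-0.69668193 -1.71007009 -1.57075014] [ 0.06001076  0.62815416 -0.25224006  1.91993065  0.25185601  0.6267362
 -0.20110845]
```

View pics/w8.png

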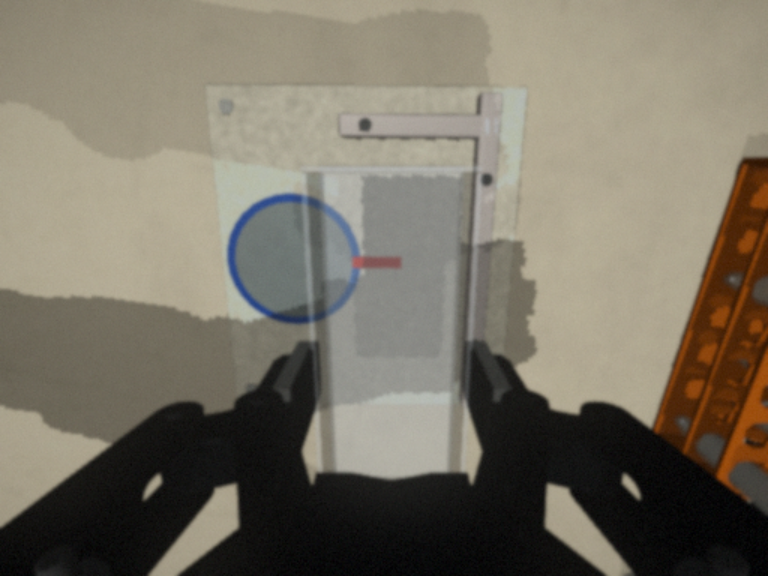

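Run:
```python
from h import *
c=cam("wrist");S=R.from_euler("z",.147)
q=lambda u,v,z:S.inv().apply(p2w(c,u/1.5,v/1.5,z)-[.602,.0355,0]).round(4)
print("left fence top in/out",q(350,137,.016),q(470,136,.016),q(410,114,.016))
print("back fence in/out",q(475,150,.016),q(470,320,.016),q(502,140,.016))
print("board corners",q(207,86,.006),q(527,88,.006),"pad",q(294,259,.006),"mark end",q(401,262,.006))
print(move(S.apply([.019,-.010,0])+[.602,.0355,.0455],down(.147)))
```

```text
left fence top in/out [-0.0051  0.0725  0.016 ] [0.06  0.073 0.016] [0.0273 0.0841 0.016 ]
back fence in/out [0.0631 0.0658 0.016 ] [ 0.0657 -0.0332  0.016 ] [0.0775 0.071  0.016 ]
board corners [-0.084   0.0996  0.006 ] [0.0917 0.0986 0.006 ] pad [-0.0424  0.0026  0.006 ] mark end [0.0233 0.0009 0.006 ]
(array([0.0045, 0.0021, 0.083 ]), array([-0.29,  0.08, -0.07]))
```

Emit:
send_rows(
  increments=[
    {"gripper": 1, "offset": [0.002, 0.002, 0.03], "twist": [-0.2, 0, 0]},
    {"gripper": 1, "offset": [0.002, 0.002, 0.06], "twist": [-0.2, 0, 0]},
    {"gripper": 1, "offset": [0.002, 0.002, 0.077], "twist": [-0.2, 0, 0]},
    {"gripper": 1, "offset": [0.002, 0.002, 0.082], "twist": [-0.2, 0, 0]},
    {"gripper": 1, "offset": [0.002, 0.002, 0.083], "twist": [-0.2, 0, 0]},
    {"gripper": 1, "offset": [0.002, 0.002, 0.083], "twist": [-0.2, 0, 0]},
  ],
)

```text
time: 10.62
position: [0.6236, 0.0261, 0.2014]
orientation: [0.654, 0.757, 0.0, 0.001]
wrist_force: [-0.4, -0.9, -0.3]
grip_width: 0.0534
grip_force: 64.5
```

```bash
cat >> h.py <<'E'
S=R.from_euler("z",.147)
def rep():
    s=manip.get_state();Rc=R.from_quat(s["orientation"]);y=Rc.apply([0,1,0]);g=Rc.apply([0,0,.1547])+s["position"]
    print("t",s["time"],"grip(st)",S.inv().apply(g-[.602,.0355,0]).round(4),"yaw",np.arctan2(y[1],y[0]).round(4),"z",Rc.as_matrix()[:,2].round(4),"F(st)",S.inv().apply(s["wrist_force"]).round(1),"w",s["grip_width"],s["grip_force"])
E
python3 -c "
from h import *
rep();print(move(S.apply([.019,-.010,0])+[.602,.0355,.0455],down(.147)))"
```

```text
t 10.6167 grip(st) [ 0.0201 -0.0126  0.0467] yaw 0.1452 z [ 1.3e-03 -7.0e-04 -1.0e+00] F(st) [-0.5 -0.8 -0.3] w 0.053351199534199874 64.50156211853027
(array([ 0.0025, -0.001 ,  0.0012]), array([ 0.07,  0.05, -0.1 ]))
```

Emit:
send_rows(
  increments=[
    {"gripper": 1, "offset": [0.003, 0.003, 0.002], "twist": [0, 0, 0]},
    {"gripper": 1, "offset": [0.007, 0.007, 0.002], "twist": [0, 0, 0]},
    {"gripper": 1, "offset": [0.01, 0.01, 0.002], "twist": [0, 0, 0]},
    {"gripper": 1, "offset": [0.012, 0.012, 0.002], "twist": [0, 0, 0]},
    {"gripper": 1, "offset": [0.013, 0.013, 0.002], "twist": [0, 0, 0]},
    {"gripper": 1, "offset": [0.014, 0.014, 0.002], "twist": [0, 0, 0]},
    {"gripper": 1, "offset": [0.015, 0.015, 0.002], "twist": [0, 0, 0]},
    {"gripper": 1, "offset": [0.016, 0.016, 0.002], "twist": [0, 0, 0]},
    {"gripper": 1, "offset": [0.016, 0.016, 0.002], "twist": [0, 0, 0]},
  ],
)

```text
time: 11.37
position: [0.6373, 0.0455, 0.1991]
orientation: [0.653, 0.757, 0.0, 0.001]
wrist_force: [0.1, 0.1, -1.2]
grip_width: 0.0534
grip_force: 64.5
```

```bash
python3 -c "
from h import *
rep()"
```

```text
t 11.3667 grip(st) [0.0366 0.0047 0.0444] yaw 0.1468 z [ 1.4e-03 -2.0e-04 -1.0e+00] F(st) [ 0.1  0.1 -1.2] w 0.05340875625202592 64.50040340423584
```

Emit:
send_rows(
  increments=[
    {"gripper": 1, "offset": [0.001, 0.001, 0], "twist": [0, 0, 0]},
    {"gripper": 1, "offset": [0.002, 0.002, 0], "twist": [0, 0, 0]},
    {"gripper": 1, "offset": [0.003, 0.003, 0], "twist": [0, 0, 0]},
    {"gripper": 1, "offset": [0.003, 0.003, 0], "twist": [0, 0, 0]},
  ],
)

```text
time: 11.7
position: [0.6385, 0.0467, 0.1988]
orientation: [0.654, 0.756, -0.003, -0.0]
wrist_force: [-3.0, -3.6, 1.8]
grip_width: 0.0537
grip_force: 64.9
```

```bash
python3 -c "
from h import *
rep()"
```

```text
t 11.7 grip(st) [0.0371 0.0052 0.0441] yaw 0.1444 z [-0.0035 -0.0039 -1.    ] F(st) [-3.5 -3.2  1.8] w 0.05366082264561478 64.87277269363403
```

Emit:
send_rows(
  increments=[
    {"gripper": 1, "offset": [0.001, 0.001, 0.001], "twist": [0, 0, 0]},
    {"gripper": 1, "offset": [0.001, 0.001, 0.002], "twist": [0, 0, 0]},
    {"gripper": 1, "offset": [0.001, 0.001, 0.002], "twist": [0, 0, 0]},
  ],
)

```text
time: 11.95
position: [0.6388, 0.047, 0.1981]
orientation: [0.655, 0.756, -0.004, 0.0]
wrist_force: [-7.0, -6.1, 12.8]
grip_width: 0.0537
grip_force: 65.9
```

```bash
python3 -c "
from h import *
rep()"
```

```text
t 11.95 grip(st) [0.0372 0.0052 0.0435] yaw 0.1435 z [-0.005  -0.0058 -1.    ] F(st) [-7.8 -5.  12.8] w 0.05367438967941018 65.88319301605225
```

Emit:
send_rows(
  increments=[
    {"gripper": 0, "offset": [-0.001, -0.001, -0.001], "twist": [0, 0, 0]},
    {"gripper": 0, "offset": [-0.001, -0.001, -0.001], "twist": [0, 0, 0]},
    {"gripper": 0, "offset": [-0.001, -0.001, -0.001], "twist": [0, 0, 0]},
    {"gripper": 0, "offset": [-0.001, -0.001, -0.001], "twist": [0, 0, 0]},
    {"gripper": 0, "offset": [-0.001, -0.001, -0.03], "twist": [0, 0, 0]},
    {"gripper": 0, "offset": [-0.001, -0.001, -0.07], "twist": [0, 0, 0]},
    {"gripper": 0, "offset": [-0.02, -0.02, -0.11], "twist": [0, 0, 0]},
    {"gripper": 0, "offset": [-0.05, -0.04, -0.15], "twist": [0, 0, 0]},
    {"gripper": 0, "offset": [-0.07, -0.06, -0.17], "twist": [0, 0, 0]},
    {"gripper": 0, "offset": [-0.07, -0.06, -0.17], "twist": [0, 0, 0]},
  ],
)

```text
time: 12.78
position: [0.5906, -0.0323, 0.3711]
orientation: [0.655, 0.755, 0.001, 0.004]
wrist_force: [-0.8, -1.4, -0.3]
grip_width: 0.0851
grip_force: 0.0
```

Run:
```python
from h import *
rep();c=cam("wrist");cv2.imwrite("pics/w9.png",cv2.resize(c["frame"][:,:,::-1],(768,576)));print(manip.get_state()["q"])
```

```text
t 12.7833 grip(st) [-0.0204 -0.0661  0.2164] yaw 0.142 z [ 0.0062 -0.0036 -1.    ] F(st) [-1.  -1.3 -0.3] w 0.08511655061313636 0.0
[ 0.1923742   0.47805044 -0.29390258  1.93812963  0.20310964  0.74746393
 -0.07825132]
```

View pics/w9.png

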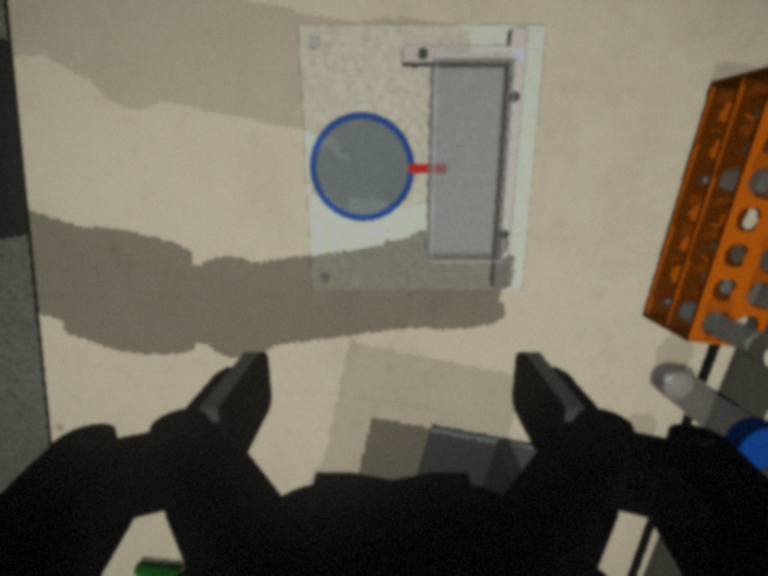

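The tray sits tight in the corner (rim 430–505 × 60–260 in the 1.5x view), square to both fences. That was the tenth picture, so from here I measure numerically.

Run:
```python
from h import *
c=cam("wrist")
W=np.array([p2w(c,u/1.5,v/1.5,.006) for u,v in [(301,26),(545,26),(521,289),(315,289)]]);print("centre",W.mean(0).round(4))
d=W[1]+W[2]-W[0]-W[3];print("yaw",np.arctan2(d[1],d[0]),"pad",p2w(c,362/1.5,166.5/1.5,.006))
t=cam("top");f=t["frame"].astype(int)
m=((f[...,0]-f[...,1])>40)&((f[...,0]-f[...,2])>40);m[:170]=0;m[200:]=0;m[:,295:335];m[:,:295]=0;m[:,335:]=0
ys,xs=np.nonzero(m);print("red",len(xs),xs.min(),xs.max(),ys.min(),ys.max(),xs.mean(),ys.mean())
g=f[172:200,298:334].mean(2).astype(int)
for i,r in enumerate(g): print(172+i,' '.join('%3d'%v for v in r))
```

```text
centre [0.6063 0.0387 0.006 ]
yaw 0.14094171982309817 pad [0.56079556 0.03387169 0.006     ]
red 20 312 320 181 183 315.9 181.75
172  87  84  83  84  87  87  86  82  86  90  91  89  90  85  84  87  87  88  86  89  86  88  87  84  87  87  92  87  89  89  88  90  87  87  86  88
173  91  93  90  86  86  88  87  88  84  90  87  85  85  85  86  86  87  83  89  84  87  90  86  89  91  87  88  86  89  88  88  87  90  90  86  87
174 106 113 112  97  97  98  92  99  93  92  78  87  73  76  86  85  83  82  74  73  92  91  90  93  93  91  93  84  93  89  90  87  89  85  85  84
175 113 116 121 122 125 126 128 132 132 135 125 126 122 120 119 118 113 109 112 109 102 104 109 112 111 114  94  98  98  96 105  91  93  95  90  80
176  40  42  46  44  41  46  44  45  48  53  45  54  51  50  49  54  66  66  72  72  83  84 107 110 113 121 123 128 128 130 131 129 132 127 125 122
177  57  57  54  56  53  59  50  49  39  44  49  45  46  38  39  39  35  43  41  45  44  44  45  45  45  53  52  40  43  42  45  48  44  45  53  53
178  61  63  67  65  64  69  67  59  51  57  62  63  52  38  39  40  34  39  47  47
[... 2472 characters left out ...]
 126 129 129 133 132 130 130 130 127 128 126 126 128 127 131 125 128 128 125 127 128 129 129 129 133 129 131
196 129 129 132 128 131 130 131 131 129 127 126 128 130 128 131 131 132 131 129 127 129 125 129 128 128 127 130 128 128 129 131 130 133 128 127 126
197 128 131 127 128 129 126 129 128 127 129 129 129 129 130 133 131 129 124 132 126 131 130 128 129 127 127 127 130 132 131 131 130 129 130 129 130
198 125 128 126 130 131 128 128 127 126 128 130 129 128 130 131 129 128 124 129 128 130 128 129 131 130 130 131 132 134 131 129 126 128 129 131 131
199 127 130 127 127 129 125 126 128 126 131 130 125 127 127 131 132 127 128 127 128 127 127 128 127 130 129 132 129 132 129 129 130 132 129 127 128
```

Run:
```python
from h import *
t=cam("top")
print("cap",p2w(t,315.7,184.8,.124)+[.0175,0,0],"base front",p2w(t,311,194.3,.003)+[.032,0,0])
b=[.575,-.295]
for bx,by in((.57,-.295),(.58,-.295),(.58,-.300)):
  a=np.linspace(0,2*np.pi,9)[:-1]
  for z,r in((.142,.0175),(.124,.0175),(.1,.032),(0.003,.032)):
    P=w2p(t,np.c_[bx+r*np.cos(a),by+r*np.sin(a),0*a+z]);print(bx,by,z,"u",P[:,0].min().round(1),P[:,0].max().round(1),"v",P[:,1].min().round(1),P[:,1].max().round(1))
for p in[(298,176),(333,177),(284.5,175),(360.5,179)]: print("shelf",p2w(t,*p,.289))
```

```text
cap [ 0.57364463 -0.29398963  0.124     ] base front [ 0.5743568  -0.28946367  0.003     ]
0.57 -0.295 0.142 u 311.2 321.6 v 174.7 184.9
0.57 -0.295 0.124 u 310.6 321.0 v 175.7 185.9
0.57 -0.295 0.1 u 305.7 324.4 v 172.9 191.2
0.57 -0.295 0.003 u 303.4 321.0 v 178.1 195.4
0.58 -0.295 0.142 u 311.0 321.5 v 171.7 182.0
0.58 -0.295 0.124 u 310.5 320.8 v 172.8 182.9
0.58 -0.295 0.1 u 305.6 324.2 v 170.0 188.3
0.58 -0.295 0.003 u 303.3 320.9 v 175.4 192.7
0.58 -0.3 0.142 u 312.5 323.0 v 171.7 181.9
0.58 -0.3 0.124 u 312.0 322.3 v 172.7 182.9
0.58 -0.3 0.1 u 307.0 325.7 v 170.0 188.3
0.58 -0.3 0.003 u 304.6 322.2 v 175.4 192.7
shelf [ 0.55668907 -0.22249655  0.289     ]
shelf [ 0.55025923 -0.32800844  0.289     ]
shelf [ 0.56107423 -0.1817422   0.289     ]
shelf [ 0.54150297 -0.41034949  0.289     ]
```

```bash
cat >> h.py <<'E'
def tilted(al,ta):
    z=np.array([np.sin(ta)*np.cos(al),np.sin(ta)*np.sin(al),-np.cos(ta)]);y=np.array([-np.sin(al),np.cos(al),0])
    return R.from_matrix(np.c_[np.cross(y,z),y,z])
def botgrip(ax,ay,al,back,z): return np.array([ax-back*np.cos(al),ay-back*np.sin(al),z])
E
python3 - <<'E'
from h import *
al=-.3;T=tilted(al,np.radians(35))
print(move((.45,-.09,.2),T)); print(move(botgrip(.5735,-.294,al,.095,.12),T))
E
```

```text
(array([-0.0031, -0.2293,  0.0395]), array([-19.5 , -31.17, -62.3 ]))
(array([-0.182 , -0.2229,  0.1193]), array([-19.5 , -31.17, -62.3 ]))
```

Emit:
send_rows(
  increments=[
    {"gripper": 0, "offset": [0, -0.04, 0], "twist": [-1.9, -3.1, -6.2]},
    {"gripper": 0, "offset": [0, -0.08, 0], "twist": [-3.8, -6.2, -12.4]},
    {"gripper": 0, "offset": [-0.003, -0.12, 0.01], "twist": [-5.7, -9.3, -18.6]},
    {"gripper": 0, "offset": [-0.003, -0.16, 0.02], "twist": [-7.6, -12.4, -24.8]},
    {"gripper": 0, "offset": [-0.003, -0.2, 0.03], "twist": [-9.5, -15.5, -31]},
    {"gripper": 0, "offset": [-0.003, -0.229, 0.04], "twist": [-11.4, -18.6, -37.2]},
    {"gripper": 0, "offset": [-0.003, -0.229, 0.04], "twist": [-13.3, -21.7, -43.4]},
    {"gripper": 0, "offset": [-0.003, -0.229, 0.04], "twist": [-15.2, -24.8, -49.6]},
    {"gripper": 0, "offset": [-0.003, -0.229, 0.04], "twist": [-17.1, -27.9, -55.8]},
    {"gripper": 0, "offset": [-0.003, -0.229, 0.04], "twist": [-19.5, -31.2, -62.3]},
    {"gripper": 0, "offset": [-0.003, -0.229, 0.04], "twist": [-19.5, -31.2, -62.3]},
    {"gripper": 0, "offset": [-0.003, -0.229, 0.04], "twist": [-19.5, -31.2, -62.3]},
  ],
)

```text
time: 13.98
position: [0.3726, -0.065, 0.329]
orientation: [0.25, 0.942, -0.05, 0.217]
wrist_force: [-2.8, 113.7, 84.5]
grip_width: 0.0855
grip_force: 0.0
```

Run:
```python
from h import *
rep();print(manip.get_state()["q"])
al=-.3;T=tilted(al,np.radians(35))
print(move((.45,-.09,.2),T)); print(move(botgrip(.5735,-.294,al,.095,.12),T), move(botgrip(.5735,-.294,al,.095,.094),T))
```

```text
t 13.9833 grip(st) [-0.1873 -0.1055  0.1897] yaw 1.0552 z [ 0.3848 -0.2024 -0.9005] F(st) [ 13.9 112.9  84.5] w 0.08547436926794728 0.0
[ 0.93181521  0.55745654 -1.26791182  2.50729571  1.58338943  0.7982394
 -0.53195502]
(array([ 0.0073, -0.0026, -0.001 ]), array([ -5.51,  -9.11, -11.1 ]))
(array([-0.0626, -0.1408,  0.1193]), array([ -5.51,  -9.11, -11.1 ])) (array([-0.0513, -0.1411,  0.1427]), array([ -5.51,  -9.11, -11.1 ]))
```

Run:
```python
from h import *
s=manip.get_state();R0=R.from_quat(s["orientation"])
print(R0.inv().apply([.06,0,.03]),R0.inv().apply(np.array([.5906,-.0323,.3711])-s["position"]),np.degrees((R0.inv()*R.from_quat([.655,.755,.001,.004])).as_rotvec()))
print(s["wrist_force"],s["ft_torque"],s["tau"])
```

```text
[-0.05985509  0.03003198 -0.00393046] [-0.17368521  0.13650552  0.03938155] [12.31098478 23.10452711 51.27613811]
[ -2.78006327 113.73812518  84.46166269] [ 5.96618354 -2.50433477  3.33076959] [ 13.98691803 -29.40070868 -20.24045706  -9.7624433   -1.06108747
   2.58610278  -0.52225292]
```

Emit:
send_rows(
  increments=[
    {"gripper": 0, "offset": [-0.04, 0.03, 0.008], "twist": [2, 4, 9]},
    {"gripper": 0, "offset": [-0.075, 0.06, 0.016], "twist": [4, 8, 17]},
  ],
)

```text
time: 14.15
position: [0.4501, -0.0569, 0.3431]
orientation: [0.367, 0.915, -0.04, 0.161]
wrist_force: [2.8, -0.4, 0.3]
grip_width: 0.0854
grip_force: 0.0
```

Run:
```python
from h import *
rep();s=manip.get_state();R0=R.from_quat(s["orientation"])
print(s["q"],R0.inv().apply(np.array([.5906,-.0323,.3711])-s["position"]),np.degrees((R0.inv()*R.from_quat([.655,.755,.001,.004])).as_rotvec()))
```

```text
t 14.15 grip(st) [-0.1275 -0.1046  0.1969] yaw 0.8165 z [ 0.2654 -0.1922 -0.9448] F(st) [ 2.7 -0.8  0.3] w 0.0854312815903108 0.0
[ 0.857745    0.60062273 -1.21305088  2.30755999  1.28839989  0.84820967
 -0.44944282] [-0.08834147  0.11527525  0.0060857 ] [ 8.5191501  16.99491025 37.91509172]
```

```bash
cat > kin.py <<'E'
import numpy as np,itertools
from scipy.spatial.transform import Rotation as R
from scipy.optimize import least_squares
def fk(q,p,sg):
    h,L1,a1,a2,L2,a3,d,c1,c7=p
    r=R.identity();x=np.zeros(3)
    for ax,an,t in(("z",sg[0]*q[0]+c1,(0,0,h)),("y",q[1],(a1,0,L1)),("z",sg[1]*q[2],(0,0,0)),("y",q[3],(a2,0,L2)),("z",sg[2]*q[4],(0,0,0)),("y",q[5],(a3,0,d)),("z",sg[3]*q[6]+c7,(0,0,0))):
        r=r*R.from_euler(ax,an);x=x+r.apply(t)
    return x,r
D=[([1.195,.592,.048,1.61,-.033,.943,-.034],[.202,-.696,.404],[.99,.141,0,-.001]),
([-.68919,.50738,.02617,1.86572,-.01836,.75884,-2.08105],[.5194,.3542,.3708],[.997,.071,.003,-.002]),
([.604,.36585,-.38394,2.18284,.23887,.63833,.37519],[.43807,-.18357,.36308],[.584,.812,-.005,-.002]),
([.40801,.68738,-.1415,2.26992,.46139,.20609,.16674],[.444,-.1865,.1847],[.585,.811,0,.002]),
([.06001,.62815,-.25224,1.91993,.25186,.62674,-.20111],[.6225,.0272,.2834],[.652,.758,-.001,-.001]),
([.19237,.47805,-.2939,1.93813,.20311,.74746,-.07825],[.5906,-.0323,.3711],[.655,.755,.001,.004]),
([.93182,.55746,-1.26791,2.5073,1.58339,.79824,-.53196],[.3726,-.065,.329],[.25,.942,-.05,.217]),
([.85775,.60062,-1.21305,2.30756,1.2884,.84821,-.44944],[.4501,-.0569,.3431],[.367,.915,-.04,.161])]
def fit():
    best=None
    for sg in itertools.product((1,-1),repeat=4):
        def res(p):
            o=[]
            for q,x,o4 in D:
                X,r=fk(q,p,sg);o+=list(X-x)+list(.3*(r.inv()*R.from_quat(o4)).as_rotvec())
            return o
        for c7 in(0,np.pi/2,np.pi,-np.pi/2):
            s=least_squares(res,[.3,.4,0,0,.4,0,.1,0,c7])
            if best is None or s.cost<best[0]: best=(s.cost,s.x,sg)
    return best
if __name__=="__main__":
    b=fit();print(b[0],b[1].round(4),b[2]);np.savez("kin.npz",p=b[1],sg=b[2])
    for q,x,o in D:
        X,r=fk(q,b[1],b[2]);print((X-x).round(4),np.degrees((r.inv()*R.from_quat(o)).as_rotvec()).round(2))
E
python3 kin.py
```

```text
0.00019554297142773463 [ 0.2286  0.627   0.0054 -0.0094  0.4712  0.0179  0.0732 -0.0679  1.5046] (-1, -1, -1, -1)
[-0.0038  0.0017 -0.0015] [-0.04  0.02 -0.12]
[-0.0036  0.0012 -0.0024] [-0.04 -0.15 -0.06]
[0.0055 0.005  0.0007] [ 0.03 -0.06  0.03]
[ 0.0018  0.004  -0.0074] [-0.01  0.04 -0.1 ]
[ 0.0018 -0.0025 -0.0009] [ 0.   -0.03 -0.08]
[ 0.001  -0.      0.0008] [-0.08 -0.   -0.13]
[-0.0028  0.0013  0.004 ] [-1.65  0.03  0.27]
[-0.0004 -0.0037  0.0066] [-1.3   0.16  0.19]
```

```bash
cat >> kin.py <<'E'
lo=np.array([-2.69,-.47,-1.27,.19,-1.53,.08,-3.09]);hi=np.array([2.69,2.24,1.36,2.51,4.68,2.07,3.09])
def ik(x,r,seeds,p,sg,wr=1e-3):
    out=[]
    for s in seeds:
        f=lambda q:np.r_[(lambda a:np.r_[(a[0]-x),.3*(a[1].inv()*r).as_rotvec()])(fk(q,p,sg)),wr*((q-(lo+hi)/2)/(hi-lo))]
        z=least_squares(f,np.clip(s,lo+.01,hi-.01),bounds=(lo+.03,hi-.03))
        e=f(z.x)[:6];out.append((np.abs(e).max(),z.x))
    return out
E
python3 - <<'E'
from h import *;from kin import *
k=np.load("kin.npz");p,sg=k["p"],k["sg"];rng=np.random.default_rng(0)
for flip in(0,1):
 for al in(-.5,-.2,.1):
  for ta in(30,40):
   T=tilted(al,np.radians(ta))
   if flip:T=T*R.from_euler("z",np.pi)
   for back in(.09,.008):
    g=botgrip(.5735,-.294,al,back,.094)-T.apply([0,0,.1547])
    o=[s for s in ik(g,T,rng.uniform(lo,hi,(25,7)),p,sg) if s[0]<3e-3]
    qs=[]
    for e,q in o:
      if not any(np.abs(q-z).max()<.3 for z in qs): qs.append(q)
    m=sorted(qs,key=lambda q:-np.min(np.minimum(q-lo,hi-q)/(hi-lo)))[:2]
    print(flip,al,ta,back,len(o),[ (q.round(2).tolist()) for q in m])
E
```

```text
Traceback (most recent call last):
  File "kin.py", line 39, in ik
    z=least_squares(f,np.clip(s,lo+.01,hi-.01),bounds=(lo+.03,hi-.03))
ValueError: Initial guess is outside of provided bounds
```

```bash
sed -i 's/lo+.01,hi-.01/lo+.04,hi-.04/' kin.py
cat > s.py <<'E'
from h import *;from kin import *
k=np.load("kin.npz");p,sg=k["p"],k["sg"];rng=np.random.default_rng(0)
for flip in(0,1):
 for al in(-.5,-.2,.1):
  for ta in(30,40):
   T=tilted(al,np.radians(ta))
   if flip:T=T*R.from_euler("z",np.pi)
   for back in(.09,.008):
    g=botgrip(.5735,-.294,al,back,.094)-T.apply([0,0,.1547])
    o=[s for s in ik(g,T,rng.uniform(lo,hi,(16,7)),p,sg) if s[0]<3e-3]
    qs=[]
    for e,q in o:
      if not any(np.abs(q-z).max()<.3 for z in qs): qs.append(q)
    m=sorted(qs,key=lambda q:-np.min(np.minimum(q-lo,hi-q)/(hi-lo)))[:2]
    print(flip,al,ta,back,len(o),[ (q.round(2).tolist()) for q in m])
E
time python3 s.py
```

```text
0 -0.5 30 0.09 8 [[0.82, 0.67, -0.64, 2.4, 2.33, 0.55, -0.82]]
0 -0.5 30 0.008 8 [[0.85, 0.73, -0.68, 2.22, 2.09, 0.5, -0.52], [-0.37, 1.13, 1.33, 2.2, 4.38, 1.06, 3.06]]
0 -0.5 40 0.09 7 [[0.84, 0.74, -0.65, 2.48, 2.59, 0.81, -1.03], [-0.1, 0.76, 0.72, 2.48, 3.68, 0.8, -2.32]]
0 -0.5 40 0.008 7 [[0.75, 0.72, -0.52, 2.31, 2.6, 0.63, -1.02]]
0 -0.2 30 0.09 12 [[1.07, 0.73, -0.8, 2.38, 2.38, 0.44, -0.43]]
0 -0.2 30 0.008 10 [[1.01, 0.78, -0.82, 2.21, 2.08, 0.42, -0.14]]
0 -0.2 40 0.09 5 [[0.82, 0.67, -0.36, 2.46, 3.29, 0.6, -1.31]]
0 -0.2 40 0.008 9 [[0.94, 0.76, -0.65, 2.3, 2.83, 0.49, -0.86]]
0 0.1 30 0.09 7 [[1.28, 0.84, -1.0, 2.3, 1.95, 0.33, 0.39], [0.34, 0.66, 0.45, 2.29, 4.49, 0.66, -2.25]]
0 0.1 30 0.008 10 [[1.14, 0.86, -0.97, 2.16, 1.77, 0.35, 0.51], [0.18, 0.71, 0.53, 2.16, 4.55, 0.67, -2.47]]
0 0.1 40 0.09 8 [[0.56, 0.66, 0.21, 2.35, 4.24, 0.73, -1.92], [1.31, 0.86, -0.94, 2.37, 2.78, 0.34, -0.34]]
0 0.1 40 0.008 7 [[1.19, 0.9, -0.96, 2.24, 2.5, 0.35, -0.14], [0.42, 0.69, 0.23, 2.23, 4.24, 0.67, -2.08]]
1 -0.5 30 0.09 8 [[0.31, 0.59, 0.11, 2.42, 3.26, 0.39, 1.35]]
1 -0.5 30
[... 284 characters left out ...]
]
1 -0.2 30 0.008 11 [[0.08, 0.71, 0.59, 2.2, 4.33, 0.58, 0.55], [1.15, 0.94, -1.09, 2.2, 1.93, 0.64, -3.06]]
1 -0.2 40 0.09 4 [[0.36, 0.66, 0.3, 2.45, 3.81, 0.75, 1.23]]
1 -0.2 40 0.008 10 [[0.25, 0.7, 0.37, 2.29, 3.89, 0.66, 1.03]]
1 0.1 30 0.09 7 [[1.37, 0.97, -1.19, 2.29, 1.82, 0.52, -2.59], [0.27, 0.68, 0.55, 2.29, 4.51, 0.73, 0.87]]
1 0.1 30 0.008 10 [[1.2, 0.94, -1.1, 2.16, 1.74, 0.48, -2.56], [0.14, 0.73, 0.6, 2.16, 4.55, 0.72, 0.66]]
1 0.1 40 0.09 7 [[0.43, 0.69, 0.39, 2.35, 4.29, 0.84, 1.14], [1.44, 1.07, -1.24, 2.35, 2.2, 0.54, -2.85]]
1 0.1 40 0.008 9 [[0.28, 0.72, 0.44, 2.22, 4.29, 0.79, 0.97], [1.31, 1.09, -1.24, 2.22, 2.1, 0.56, -2.79]]
real	1m5.425s
user	1m5.968s
sys	0m0.125s
```

```bash
cat > sim.py <<'E'
from h import *;from kin import *
k=np.load("kin.npz");p,sg=k["p"],k["sg"]
def jac(q):
    x,r=fk(q,p,sg);J=np.zeros((6,7))
    for i in range(7):
        d=q.copy();d[i]+=1e-5;X,r2=fk(d,p,sg);J[:3,i]=(X-x)/1e-5;J[3:,i]=(r2*r.inv()).as_rotvec()/1e-5
    return x,r,J
def run(q,goals,n=6,lam=.03):
    """min-norm differential IK through (gp,Rot) goals; prints q at each"""
    q=np.array(q,float)
    for g,T in goals:
        gx=np.array(g)-T.apply([0,0,.1547]);mx=np.full(7,9.)
        for it in range(400):
            x,r,J=jac(q);dx=gx-x;dw=(T*r.inv()).as_rotvec()
            f=min(1,.04/n/max(np.linalg.norm(dx),1e-9),.12/n/max(np.linalg.norm(dw),1e-9))
            dq=J.T@np.linalg.solve(J@J.T+lam**2*np.diag([1,1,1,1,1,1])*.1,np.r_[dx,dw]*f)
            q=np.clip(q+dq,lo,hi);mx=np.minimum(mx,np.minimum(q-lo,hi-q))
            if np.linalg.norm(dx)<1e-3 and np.linalg.norm(dw)<3e-3: break
        print(it,q.round(2),"minmargin",mx.min().round(2),int(mx.argmin())+1,"err",np.linalg.norm(dx).round(4),np.linalg.norm(dw).round(3))
    return q
E
cat > s2.py <<'E'
from sim import *
q0=[.19237,.47805,-.2939,1.93813,.20311,.74746,-.07825]
T=lambda al,ta:tilted(al,np.radians(ta))
print("replay");run(q0,[((.45,-.09,.2),T(-.3,35))])
q1=[.85775,.60062,-1.21305,2.30756,1.2884,.84821,-.44944]
pre=lambda al,ta:(botgrip(.5735,-.294,al,.09,.12),T(al,ta))
fin=lambda al,ta:(botgrip(.5735,-.294,al,.008,.094),T(al,ta))
print("direct");run(q1,[pre(-.3,35),fin(-.3,35)])
print("out+tilt");run(q1,[((.6,-.05,.22),T(-.3,35)),((.45,-.15,.2),T(-.3,35)),pre(-.3,35),fin(-.3,35)])
F=lambda g:(g[0],g[1]*R.from_euler("z",np.pi))
qs=[1.195,.592,.048,1.61,-.033,.943,-.034]
D=down(.142)
print("unwind, out, flip0");run(q1,[((.59,-.03,.216),D),((.6,-.0,.22),down(-.05)),((.6,0,.22),down(-1.57)),F(((.6,-.0,.22),T(0,35))),F(((.45,-.15,.2),T(-.3,35))),F(pre(-.3,35)),F(fin(-.3,35))])
E
python3 s2.py
```

```text
replay
399 [ 0.07  0.28  0.01  2.51  2.88  0.34 -1.52] minmargin 0.0 4 err 0.0426 0.079
direct
32 [ 1.2   0.84 -1.11  2.42  2.21  0.72 -0.34] minmargin 0.06 3 err 0.0009 0.002
13 [ 1.11  0.91 -1.03  2.25  2.18  0.68 -0.26] minmargin 0.11 4 err 0.0 0.0
out+tilt
27 [ 0.73  0.67 -1.17  2.24  1.73  0.83 -0.36] minmargin 0.06 3 err 0.0 0.0
399 [ 1.11  0.6  -1.27  2.51  1.99  0.71 -0.49] minmargin 0.0 3 err 0.0125 0.024
22 [ 1.2   0.84 -1.1   2.42  2.22  0.71 -0.35] minmargin 0.0 4 err 0.0 0.0
13 [ 1.1   0.91 -1.02  2.25  2.18  0.67 -0.26] minmargin 0.11 4 err 0.0 0.0
unwind, out, flip0
37 [ 0.7   0.75 -1.16  1.95  0.82  1.02 -0.7 ] minmargin 0.06 3 err 0.0004 0.002
10 [ 0.62  0.72 -1.1   1.92  0.77  1.   -0.9 ] minmargin 0.12 3 err 0.0 0.0
76 [ 0.4   0.56 -0.69  1.92  0.47  0.83 -2.11] minmargin 0.17 3 err 0.0 0.0
399 [-0.78  0.49  0.89  2.26  1.43  0.08 -3.09] minmargin 0.0 6 err 0.0349 0.469
399 [ 1.18  0.73 -1.27  2.51  1.86  0.86 -3.09] minmargin 0.0 3 err 0.0591 0.359
399 [ 1.3   1.06 -1.27  2.41  2.04  0.97 -3.09] minmargin 0.0 3 err 0.0405 0.17
399 [ 1.22  1.14 -1.27  2.24  2.05  0.96 -3.09] minmargin 0.0 3 err 0.0188 0.072
```

```bash
cat > s3.py <<'E'
from sim import *
T=lambda al,ta:tilted(al,np.radians(ta))
q1=manip.get_state()["q"]
for al in(-.3,-.5):
  G=lambda back,z:(botgrip(.5735,-.294,al,back,z),T(al,35))
  print("al",al);q=run(q1,[((.49,-.10,.19),T(al,35)),G(.09,.12),G(.09,.096),G(.008,.096),G(.008,.115),G(.07,.125),((.50,-.15,.14),T(al,35))])
  for af in(-1.1,-.6,-.1,.4,.9):
    print("  af",af);run(q,[(botgrip(.5605,.033,af,.008,.15),T(af,35)),(botgrip(.5605,.033,af,.008,.10),T(af,35))])
print(move((.49,-.10,.19),T(-.3,35)),move(botgrip(.5735,-.294,-.3,.09,.12),T(-.3,35)))
E
python3 s3.py
```

```text
al -0.3
27 [ 0.91  0.64 -1.22  2.49  1.94  0.81 -0.55] minmargin 0.02 4 err 0.0 0.0
28 [ 1.19  0.83 -1.08  2.42  2.23  0.7  -0.36] minmargin 0.02 4 err 0.0 0.0
4 [ 1.18  0.89 -1.07  2.42  2.28  0.76 -0.38] minmargin 0.09 4 err 0.0 0.0
13 [ 1.09  0.89 -1.    2.25  2.19  0.66 -0.28] minmargin 0.1 4 err 0.0 0.0
3 [ 1.1   0.85 -1.    2.25  2.14  0.62 -0.25] minmargin 0.26 4 err 0.0 0.0
10 [ 1.17  0.82 -1.07  2.37  2.19  0.67 -0.33] minmargin 0.14 4 err 0.0 0.0
19 [ 0.96  0.79 -1.15  2.48  2.11  0.87 -0.55] minmargin 0.03 4 err 0.0 0.0
  af -1.1
40 [ 0.31  0.84 -1.07  2.18  1.44  1.36 -1.18] minmargin 0.03 4 err 0.0007 0.002
8 [ 0.27  0.92 -1.02  2.2   1.52  1.36 -1.27] minmargin 0.2 3 err 0.0 0.0
  af -0.6
34 [ 0.41  0.82 -1.13  2.32  1.72  1.2  -0.9 ] minmargin 0.03 4 err 0.0 0.0
8 [ 0.37  0.92 -1.07  2.34  1.83  1.24 -1.  ] minmargin 0.15 3 err 0.0 0.0
  af -0.1
26 [ 0.57  0.81 -1.18  2.4   1.98  0.95 -0.56] minmargin 0.03 4 err 0.0004 0.0
8 [ 0.53  0.93 -1.12  2.42  2.11  1.04 -0.64] minmargin 0.09 4 err 0.0 0.0
  af 0.4
35 [ 0.73  0.78 -1.15  2.39  2.12  0.56 -0.13] minmargin 0.03 4 
[... 1042 characters left out ...]
8 [ 0.35  0.89 -1.03  2.34  1.83  1.21 -1.01] minmargin 0.17 4 err 0.0 0.0
  af -0.1
24 [ 0.56  0.78 -1.14  2.4   1.99  0.92 -0.58] minmargin 0.04 4 err 0.0 0.0
8 [ 0.51  0.9  -1.09  2.42  2.12  1.01 -0.66] minmargin 0.09 4 err 0.0 0.0
  af 0.4
45 [ 0.71  0.75 -1.11  2.39  2.16  0.52 -0.17] minmargin 0.04 4 err 0.0 0.0
8 [ 0.68  0.9  -1.1   2.42  2.28  0.66 -0.22] minmargin 0.09 4 err 0.0 0.0
  af 0.9
399 [ 0.67  0.64 -0.85  2.3   2.12  0.08  0.36] minmargin 0.0 6 err 0.0088 0.117
8 [ 0.72  0.82 -0.96  2.32  2.18  0.15  0.38] minmargin 0.01 6 err 0.0 0.0
(array([ 0.028 , -0.0441,  0.0162]), array([ -9.63, -15.18, -24.39])) (array([-0.0578, -0.1708,  0.1139]), array([ -9.63, -15.18, -24.39]))
```

Run:
```python
from sim import *
T=tilted(-.4,np.radians(35));q=manip.get_state()["q"]
run(q,[((.51,-.10,.19),T),(botgrip(.5735,-.294,-.4,.09,.12),T)])
print(move((.51,-.10,.19),T),move(botgrip(.5735,-.294,-.4,.09,.12),T))
```

```text
23 [ 0.84  0.65 -1.18  2.44  1.88  0.85 -0.6 ] minmargin 0.06 3 err 0.0 0.0
27 [ 1.13  0.82 -1.06  2.42  2.21  0.77 -0.48] minmargin 0.06 4 err 0.0 0.0
(array([ 0.0178, -0.0223,  0.0208]), array([ -7.  , -15.41, -19.28])) (array([-0.0509, -0.1544,  0.1123]), array([ -7.  , -15.41, -19.28]))
```

Emit:
send_rows(
  increments=[
    {"gripper": 0, "offset": [0.006, -0.008, 0.007], "twist": [-2.3, -5, -6.3]},
    {"gripper": 0, "offset": [0.012, -0.015, 0.014], "twist": [-4.6, -10, -12.6]},
    {"gripper": 0, "offset": [0.018, -0.022, 0.021], "twist": [-7, -15.4, -19.3]},
    {"gripper": 0, "offset": [0.018, -0.022, 0.021], "twist": [-7, -15.4, -19.3]},
    {"gripper": 0, "offset": [0.018, -0.022, 0.021], "twist": [-7, -15.4, -19.3]},
  ],
)

```text
time: 14.57
position: [0.4309, -0.0601, 0.318]
orientation: [0.182, 0.935, -0.057, 0.299]
wrist_force: [-0.2, 0.6, 0.1]
grip_width: 0.0852
grip_force: 0.0
```

Run:
```python
from sim import *
rep();T=tilted(-.4,np.radians(35));q=manip.get_state()["q"];print(q)
print(move((.51,-.10,.19),T),move(botgrip(.5735,-.294,-.4,.09,.12),T))
```

```text
t 14.5667 grip(st) [-0.1058 -0.1148  0.192 ] yaw 1.186 z [ 0.5382 -0.2162 -0.8146] F(st) [-0.1  0.6  0.1] w 0.08515551246902849 0.0
[ 0.81840011  0.6249438  -1.16445392  2.45488971  1.8703695   0.8735772
 -0.60247124]
(array([ 0.0011, -0.006 ,  0.0008]), array([0.59, 0.45, 0.65])) (array([ 0.0075, -0.1607,  0.0817]), array([0.59, 0.45, 0.65]))
```

Emit:
send_rows(
  increments=[
    {"gripper": 0, "offset": [0.001, -0.025, 0.013], "twist": [0.6, 0.4, 0.6]},
    {"gripper": 0, "offset": [0.002, -0.05, 0.026], "twist": [0.6, 0.4, 0.6]},
    {"gripper": 0, "offset": [0.003, -0.075, 0.039], "twist": [0.6, 0.4, 0.6]},
    {"gripper": 0, "offset": [0.005, -0.1, 0.052], "twist": [0.6, 0.4, 0.6]},
    {"gripper": 0, "offset": [0.006, -0.13, 0.067], "twist": [0.6, 0.4, 0.6]},
    {"gripper": 0, "offset": [0.0075, -0.16, 0.082], "twist": [0.6, 0.4, 0.6]},
    {"gripper": 0, "offset": [0.0075, -0.16, 0.082], "twist": [0.6, 0.4, 0.6]},
    {"gripper": 0, "offset": [0.0075, -0.16, 0.082], "twist": [0.6, 0.4, 0.6]},
  ],
)

```text
time: 15.23
position: [0.41, -0.2264, 0.2476]
orientation: [0.194, 0.933, -0.061, 0.296]
wrist_force: [-0.2, 0.0, 0.1]
grip_width: 0.0855
grip_force: 0.0
```

Run:
```python
from sim import *
rep();T=tilted(-.4,np.radians(35));q=manip.get_state()["q"];print(q)
c=cam("wrist","w10");f=c["frame"].astype(int);print("eye",c["eye"].round(3) if hasattr(c["eye"],"round") else c["eye"])
a=np.linspace(0,2*np.pi,361)[:-1];bx,by=.5735,-.294
for z,r in((.142,.0175),(.124,.0175),(.095,.032),(.01,.032)):
  P=w2p(c,np.c_[bx+r*np.cos(a),by+r*np.sin(a),0*a+z]);print(z,P.min(0).round(),P.max(0).round())
m=((f[...,0]-f[...,1])>30)&((f[...,0]-f[...,2])>30);ys,xs=np.nonzero(m);print("red",len(xs),xs.min(),xs.max(),ys.min(),ys.max())
g=f.mean(2)[::12,::8].astype(int)
for i,r in enumerate(g): print('%3d '%(i*12)+''.join("@%#*+=-:. "[::-1][min(9,v//22)] if not m[i*12,j*8] else 'R' for j,v in enumerate(r)))
```

```text
t 15.2333 grip(st) [-0.1525 -0.2779  0.1212] yaw 1.1612 z [ 0.5287 -0.2285 -0.8175] F(st) [-0.2  0.   0.1] w 0.0855006259227875 0.0
[ 1.14347834  0.79720213 -1.02966507  2.43001977  2.21823622  0.7747769
 -0.48082864]
eye [ 0.375 -0.212  0.182]
0.142 [241. 333.] [290. 343.]
0.124 [242. 304.] [289. 318.]
0.095 [225. 256.] [304. 288.]
0.01 [232. 170.] [296. 210.]
red 1058 244 511 234 319
  0 ##########################*---------------****************####*#
 12 ########################%##---------------***************#######
 24 #################%%%######+-=------------+#********#****########
 36 ##############%#%%#%%%##%%*===-=--------==#*####*###****########
 48 -*#######%##%#%%%%%%%%%#%##-=-----==-----*#######*###**#########
 60 :.-########%%%%%%%%%#++%%##===-=-------==###*=*#*#*#**%#########
 72 ::.:=######%%%%%%%%%%+++++===-====-=+=++=+++==*####**###########
 84 #-:::-*###%#%%%%%%%%%+++++++====+==+++=+++++==*##%%%#%%%########
 96 ###:::.-##%%%%%%%%%%%+++++++====+++=+++=+++===##%%%%%%##########
108 ####+::=-=%%%%%%%%%%%%+++++++==++++++++=++++=+%%%%%%%%##########
120 #######%*--#%%#%%
[... 789 characters left out ...]
 *############.R=
264 -:*##############.:....###%#:=+****++=-::::    :.+**##*++*#*+R.R
276 :-..:--*######:...-...:*::#+:+*****+++-::::.   ::  ...:++-====RR
288 ==::--....--+.........--=-:::+#%%%%##*::::::         :==    -=-R
300 -:-:..  . ......     --.-::::-####*##-:::::::                 --
312 :-:        ...        -:-::::::RRRRR::::::::        ...        .
324 :          ....        --:      .. .    .::        ....         
336            ....                                    .....        
348            :--..                                    ==-         
360           :----                                    ::-=-        
372          .---:-:.                                 .::+++-
```

Run:
```python
from sim import *
c=cam("wrist");f=c["frame"].astype(int)
m=((f[...,0]-f[...,1])>30)&((f[...,0]-f[...,2])>30);m[:,340:]=0
for v in range(300,322,3):
  xs=np.nonzero(m[v])[0];print(v,len(xs),xs.min() if len(xs) else 0,xs.max() if len(xs) else 0)
print("first red row",[ (u,np.nonzero(m[:,u])[0][:1]) for u in (250,258,266,274,282)])
g=f.mean(2)
for v in (200,230,260):print(v,[int(x) for x in g[v,200:330:5]])
T=tilted(-.4,np.radians(35))
for b,z in((.09,.098),(.05,.098),(.01,.096)):print(move(botgrip(.5735,-.294,-.4,b,z),T))
```

```text
300 0 0 0
303 0 0 0
306 17 255 271
309 39 244 282
312 44 241 284
315 41 242 282
318 18 252 269
321 0 0 0
first red row [(250, array([307])), (258, array([306])), (266, array([306])), (274, array([307])), (282, array([309]))]
200 [178, 182, 183, 178, 154, 152, 106, 103, 108, 106, 108, 109, 113, 110, 110, 107, 105, 102, 92, 86, 87, 86, 88, 87, 88, 87]
230 [114, 113, 110, 112, 105, 96, 94, 102, 100, 107, 109, 106, 113, 112, 106, 109, 102, 100, 97, 90, 54, 57, 48, 55, 53, 55]
260 [174, 178, 172, 139, 63, 77, 97, 103, 118, 131, 135, 136, 134, 135, 133, 131, 126, 119, 100, 95, 80, 60, 58, 59, 57, 56]
(array([ 0.0152, -0.0009,  0.0189]), array([-0.08,  0.31, -0.19]))
(array([-0.0174, -0.0008,  0.0421]), array([-0.08,  0.31, -0.19]))
(array([-0.0489, -0.0006,  0.0668]), array([-0.08,  0.31, -0.19]))
```

Emit:
send_rows(
  increments=[
    {"gripper": 0, "offset": [0.015, -0.003, 0.019], "twist": [0, 0.3, -0.2]},
    {"gripper": 0, "offset": [0, -0.003, 0.03], "twist": [0, 0.3, -0.2]},
    {"gripper": 0, "offset": [-0.017, -0.003, 0.042], "twist": [0, 0.3, -0.2]},
    {"gripper": 0, "offset": [-0.033, -0.003, 0.054], "twist": [0, 0.3, -0.2]},
    {"gripper": 0, "offset": [-0.042, -0.003, 0.061], "twist": [0, 0.3, -0.2]},
    {"gripper": 0, "offset": [-0.049, -0.003, 0.067], "twist": [0, 0.3, -0.2]},
    {"gripper": 0, "offset": [-0.049, -0.003, 0.067], "twist": [0, 0.3, -0.2]},
    {"gripper": 0, "offset": [-0.049, -0.003, 0.067], "twist": [0, 0.3, -0.2]},
  ],
)

```text
time: 16.0
position: [0.4807, -0.2581, 0.2228]
orientation: [0.189, 0.935, -0.062, 0.295]
wrist_force: [-0.4, -0.2, -0.9]
grip_width: 0.0853
grip_force: 0.0
```

Run:
```python
from sim import *
rep();s=manip.get_state();print(s["q"]);R0=R.from_quat(s["orientation"]);print("gp",R0.apply([0,0,.1547])+s["position"],move(botgrip(.5735,-.294,-.4,.01,.096),tilted(-.4,np.radians(35))))
```

```text
t 16.0 grip(st) [-0.0874 -0.3193  0.0961] yaw 1.1702 z [ 0.5273 -0.2265 -0.8189] F(st) [-0.5 -0.1 -0.9] w 0.08532309014247498 0.0
[ 1.08105231  0.86369675 -0.95057005  2.27185524  2.19399546  0.7191783
 -0.3746107 ]
gp [ 0.56230193 -0.29314439  0.09608617] (array([-0.0005,  0.0031,  0.0004]), array([-0.19,  0.02,  0.09]))
```

Emit:
send_rows(
  increments=[
    {"gripper": 1, "offset": [0, 0, 0], "twist": [0, 0, 0]},
    {"gripper": 1, "offset": [0, 0, 0], "twist": [0, 0, 0]},
    {"gripper": 1, "offset": [0, 0, 0], "twist": [0, 0, 0]},
    {"gripper": 1, "offset": [0, 0, 0], "twist": [0, 0, 0]},
    {"gripper": 1, "offset": [0, 0, 0], "twist": [0, 0, 0]},
  ],
)

```text
time: 16.42
position: [0.4807, -0.2581, 0.2233]
orientation: [0.189, 0.935, -0.061, 0.295]
wrist_force: [-1.4, 2.0, 5.8]
grip_width: 0.0599
grip_force: 63.1
```

Run:
```python
from sim import *
rep();al=-.4;T=tilted(al,np.radians(35));s=manip.get_state();R0=R.from_quat(s["orientation"]);g=R0.apply([0,0,.1547])+s["position"];print(g)
print("up/back",[R0.inv().apply(v).round(4) for v in([0,0,.025],[-.07*np.cos(al),-.07*np.sin(al),.03],np.array([.50,-.13,.13])-g)])
run(s["q"],[(g+[0,0,.025],T),(g+[-.07*np.cos(al),-.07*np.sin(al),.03],T),((.50,-.13,.13),T)])
```

```text
t 16.4167 grip(st) [-0.0872 -0.3193  0.0967] yaw 1.1714 z [ 0.5287 -0.2259 -0.8182] F(st) [-1.1  2.2  5.8] w 0.05986505340792734 63.10414026025683
[ 0.56246124 -0.29309055  0.09672604]
up/back [array([-0.0144, -0.0001, -0.0205]), array([ 0.04  , -0.0001, -0.0648]), array([ 0.0796,  0.1259, -0.0971])]
5 [ 1.07  0.81 -0.98  2.25  2.12  0.65 -0.35] minmargin 0.24 4 err 0.0001 0.0
11 [ 1.13  0.79 -1.04  2.4   2.19  0.73 -0.46] minmargin 0.11 4 err 0.0 0.0
21 [ 0.85  0.8  -1.11  2.49  2.09  0.96 -0.7 ] minmargin 0.02 4 err 0.0 0.0
```

Emit:
send_rows(
  increments=[
    {"gripper": 0, "offset": [0, 0, 0], "twist": [0, 0, 0]},
    {"gripper": 0, "offset": [0, 0, 0], "twist": [0, 0, 0]},
    {"gripper": 0, "offset": [0, 0, 0], "twist": [0, 0, 0]},
    {"gripper": 0, "offset": [-0.005, 0, 0.0035], "twist": [0, 0, 0]},
    {"gripper": 0, "offset": [-0.01, 0, 0.007], "twist": [0, 0, 0]},
    {"gripper": 0, "offset": [-0.01, 0, 0.007], "twist": [0, 0, 0]},
  ],
)

```text
time: 16.92
position: [0.4936, -0.2649, 0.2229]
orientation: [0.19, 0.934, -0.063, 0.296]
wrist_force: [0.4, -0.5, 0.0]
grip_width: 0.0852
grip_force: 0.0
```

```bash
python3 -c "
from h import *
rep()"
```

```text
t 16.9167 grip(st) [-0.0756 -0.3284  0.0965] yaw 1.1672 z [ 0.5282 -0.2296 -0.8175] F(st) [ 0.3 -0.5  0. ] w 0.08521002403961529 0.0
```

Emit:
send_rows(
  increments=[
    {"gripper": 1, "offset": [-0.01, 0, 0.007], "twist": [0, 0, 0]},
    {"gripper": 1, "offset": [0, 0, 0], "twist": [0, 0, 0]},
    {"gripper": 1, "offset": [0, 0, 0], "twist": [0, 0, 0]},
    {"gripper": 1, "offset": [0, 0, 0], "twist": [0, 0, 0]},
    {"gripper": 1, "offset": [0, 0, 0], "twist": [0, 0, 0]},
  ],
)

```text
time: 17.33
position: [0.4944, -0.2645, 0.2246]
orientation: [0.189, 0.934, -0.063, 0.298]
wrist_force: [1.7, -1.3, 5.6]
grip_width: 0.0617
grip_force: 64.1
```

Run:
```python
from sim import *
rep();s=manip.get_state();R0=R.from_quat(s["orientation"]);print(R0.apply([0,0,.1547])+s["position"])
```

```text
t 17.3333 grip(st) [-0.0742 -0.3284  0.0986] yaw 1.1695 z [ 0.5323 -0.2311 -0.8144] F(st) [ 1.5 -1.6  5.6] w 0.0616853295075395 64.0778190837591
[ 0.57674174 -0.30022788  0.09860002]
```

Run:
```python
from sim import *
al=-.4;T=tilted(al,np.radians(35));s=manip.get_state();R0=R.from_quat(s["orientation"]);g=R0.apply([0,0,.1547])+s["position"]
b=g+[-.07*np.cos(al),-.07*np.sin(al),.03];e=np.array([.515,-.13,.14])
print([R0.inv().apply(v-g).round(4) for v in(g+[0,0,.025],b,e)])
run(s["q"],[(g+[0,0,.025],T),(b,T),(e,T)])
```

```text
[array([-0.0145, -0.0001, -0.0204]), array([ 0.0396, -0.0003, -0.065 ]), array([ 0.076 ,  0.1323, -0.1059])]
6 [ 1.05  0.81 -0.96  2.22  2.09  0.63 -0.32] minmargin 0.27 4 err 0.0 0.0
11 [ 1.12  0.79 -1.03  2.37  2.17  0.7  -0.43] minmargin 0.14 4 err 0.0 0.0
22 [ 0.85  0.77 -1.11  2.46  2.05  0.92 -0.66] minmargin 0.05 4 err 0.0 0.0
```

Emit:
send_rows(
  increments=[
    {"gripper": 1, "offset": [-0.007, 0, -0.01], "twist": [0, 0, 0]},
    {"gripper": 1, "offset": [-0.0145, 0, -0.0205], "twist": [0, 0, 0]},
    {"gripper": 1, "offset": [0, 0, -0.032], "twist": [0, 0, 0]},
    {"gripper": 1, "offset": [0.018, 0, -0.047], "twist": [0, 0, 0]},
    {"gripper": 1, "offset": [0.04, 0, -0.065], "twist": [0, 0, 0]},
    {"gripper": 1, "offset": [0.05, 0.025, -0.075], "twist": [0, 0, 0]},
    {"gripper": 1, "offset": [0.056, 0.05, -0.083], "twist": [0, 0, 0]},
    {"gripper": 1, "offset": [0.063, 0.08, -0.09], "twist": [0, 0, 0]},
    {"gripper": 1, "offset": [0.07, 0.108, -0.098], "twist": [0, 0, 0]},
    {"gripper": 1, "offset": [0.076, 0.132, -0.106], "twist": [0, 0, 0]},
    {"gripper": 1, "offset": [0.076, 0.132, -0.106], "twist": [0, 0, 0]},
  ],
)

```text
time: 18.25
position: [0.4311, -0.0888, 0.2661]
orientation: [0.185, 0.936, -0.058, 0.295]
wrist_force: [0.5, 0.5, -1.8]
grip_width: 0.0615
grip_force: 66.9
```

Run:
```python
from sim import *
rep();s=manip.get_state();print(s["q"])
t=cam("top","t2");c=cam("wrist","w11");sd=cam("side","s2")
g=R.from_quat(s["orientation"]).apply([0,0,.1547])+s["position"];print("gp",g)
lift=g[2]-.0986;ax=g+[.012*np.cos(-.4),.012*np.sin(-.4),0]
print("exp axis top px",w2p(t,[ax[0],ax[1],lift+.142]),"side px",w2p(sd,[ax[0],ax[1],lift+.142]))
for ph in(-1.2,-.6,0,.6): print(ph,"tip top",w2p(t,[ax[0]+.076*np.cos(ph),ax[1]+.076*np.sin(ph),lift+.157]).round(),"side",w2p(sd,[ax[0]+.076*np.cos(ph),ax[1]+.076*np.sin(ph),lift+.157]).round(),"wrist",w2p(c,[ax[0]+.076*np.cos(ph),ax[1]+.076*np.sin(ph),lift+.157]).round())
def asc(c,u0,u1,v0,v1,k=1):
    f=c["frame"].astype(int);m=((f[...,0]-f[...,1])>35)&((f[...,0]-f[...,2])>35);g=f.mean(2)
    for v in range(v0,v1,k): print('%3d '%v+''.join('R' if m[v,u] else " .:-=+*#%@"[min(9,int(g[v,u]//20))] for u in range(u0,u1,k)))
u,v=w2p(t,[ax[0],ax[1],lift+.142])[0].astype(int);print(u-35);asc(t,u-35,u+35,v-30,v+20)
```

```text
t 18.25 grip(st) [-0.1109 -0.1433  0.1393] yaw 1.1798 z [ 0.5306 -0.2175 -0.8192] F(st) [ 0.6  0.4 -1.8] w 0.0615464638990982 66.89271365641616
[ 0.83135093  0.76932891 -1.1124984   2.47757025  2.02677544  0.96174338
 -0.65794071]
gp [ 0.5132345  -0.12247428  0.13933001]
exp axis top px [[266.72633951 192.92141833]] side px [[248.98717691 186.73297805]]
-1.2 tip top [[288. 183.]] side [[257. 198.]] wrist [[167. 407.]]
-0.6 tip top [[279. 173.]] side [[268. 193.]] wrist [[241. 407.]]
0 tip top [[266. 169.]] side [[273. 184.]] wrist [[315. 408.]]
0.6 tip top [[253. 174.]] side [[269. 175.]] wrist [[391. 407.]]
231
162 -===+=########********************++++++*++++++++++==::===============
163 +++++=########********************++++++++++*++++++==::===============
164 +++++=########+******************++++++++++++++++++==::===============
165 +++++=########+******************+++++++++++++++++++=:-===============
166 ++++++########*******************+++++++++++++++++++-:-===============
167 ++++++########*******************+++++++++**+++++++++--===============
168 ++++++#########***********
[... 2569 characters left out ...]
..:**********************
203 ###++==*+::::::.:-..............RRRRRR-+=+..:..-**********************
204 +*++**++=:::::::..................:::..........***********************
205 *++*++++:.::::::...............................***********************
206 +*++++++-...:::::..............................:::=*******************
207 +++*+++*+-:-+=--:..................................+******************
208 +++++++***+***+*...................................+******************
209 ++++++****++*+++...................................+******************
210 +++++****++++++=............................:......*******************
211 +++++*+++++++++.....::.::-................:-+......*******************
```

Run:
```python
from sim import *
t=cam("top");s=manip.get_state();g=R.from_quat(s["orientation"]).apply([0,0,.1547])+s["position"];L=g[2]-.0986
A=p2w(t,266,199,L+.142)
for tip in((269.3,177),(269.3,176)):
  P=p2w(t,*tip,L+.157);d=P-A;print("axis",A.round(4),"gp",g.round(4),"tip",P.round(4),"len",np.hypot(d[0],d[1]).round(4),"spout az",np.arctan2(d[1],d[0]).round(3))
def asc(c,u0,u1,v0,v1,k=1):
    f=c["frame"].astype(int);m=((f[...,0]-f[...,1])>30)&((f[...,0]-f[...,2])>30);g=f.mean(2)
    for v in range(v0,v1,k): print('%3d '%v+''.join('R' if m[v,u] else " .:-=+*#%@"[min(9,int(g[v,u]//20))] for u in range(u0,u1,k)))
sd=cam("side");asc(sd,215,300,165,240)
```

```text
axis [ 0.5046 -0.1242  0.1814] gp [ 0.5114 -0.1303  0.138 ] tip [ 0.5741 -0.137   0.1964] len 0.0707 spout az -0.182
axis [ 0.5046 -0.1242  0.1814] gp [ 0.5114 -0.1303  0.138 ] tip [ 0.5774 -0.1371  0.1964] len 0.0739 spout az -0.176
165 --::.................-=++=--=#%@@@@@@@@@@@@@@@@@@@@@@@@@@@@@@@@@@@@@@@@@@#+-.. :-*%@@
166 :.....................----::-+#@@@@@@@@@@@@@@@@@@@@@@@@@@@@@@@@@@@@@@@@@%*=:...:-*%@@
167 ......................::-::.:-*%@@@@@@@@@@@@@@@@@@@@@@@@@@@@@@@@@@@@@@@@%*-.....:+%@@
168 .......................:::::::=#@@@@@@@@@@@@@@@@@@@@@@@@@@@@@@@@@@@@@@@%*=:.....:=#%@
169 ........................::::::-+%@@@@@@@@@@@@@@@@@@@@@@@@@@@@@@@@@@@@@@%+-...   .-*%@
170 . ................... ...::::.:=#@@@@@@@@@@@@@@@@@@@@@@@@@@@@@@@@@@@@@@#+R:......-+#@
171 :.................. ...........-*%@@@@@@@@@@@@@@@@@@@@@@@@@@@@@@@@@@@@%*=RRR::::RR=#@
172 =:..................   ........:=#@@@@@@@@@@@@@@@@@@@@@@@@@@@@@@@@@@@@%*=RRRRRRRR-=#@
173 +-. ...............   ........::-+%@@@@@@@@@@@@@@@@@@@@@@@@@@%%@@@@@@@%*=RRRRRRRR-+#@
174 #=:........... .   . . ... ..:--:=*%@@@@@@@@@@%%%@@@
[... 5183 characters left out ...]
@@@#**##%#*************+==++++*++*******************++RRRRRRRRRRRR=+**
233 *******#@@@@@@@@%%#**##%#***********##*+=++++==++++++++++++++++*****+=RRRRRRRR===++**
234 *******%@@@@@@%%##****###**********#%%%#*++++++=======+===+=+++++++++=RR--====++++***
235 ******#%@@@@@@%%##*****#****#######%@@@@%%####*****++++++++===+========---===++++++++
236 ******#@@@@@@@@@%%###******#%%@%%%%@@@@@@@@@@%%#%########*******++++++==----=======+=
237 ******#@@@@@@@@@@@@%%#####*#%@@@@@@@@@@@@@@@@@%%%%%%%%%%%%%%%########**+=----=++++++=
238 ******#@@@@@@@@@@@@@@@@@%%%%@@@@@@@@@@@@@@@@@%%%%%%%%%%%%%%%%%%%%%%%%%%#*=-:-=*******
239 *****#%@@@@@@@@@@@@@@@@@@@@@@@@@@@@@@@@@@@@@@%%%%%%%%%%%%##%#%%%%%%%%%%%#=-::=+*#####
```

Run:
```python
from sim import *
rep();s=manip.get_state();R0=R.from_quat(s["orientation"]);g=R0.apply([0,0,.1547])+s["position"];L=g[2]-.0986
def red(c,u0,u1,v0,v1,th):
    f=c["frame"].astype(int);m=((f[...,0]-f[...,1])>th)&((f[...,0]-f[...,2])>th);ys,xs=np.nonzero(m[v0:v1,u0:u1]);return (xs.min()+xs.max())/2+u0,(ys.min()+ys.max())/2+v0,xs.max()-xs.min()+1,ys.max()-ys.min()+1
t=cam("top");sd=cam("side")
r=red(t,250,285,185,212,35);print(r,"top->",p2w(t,r[0],r[1],L+.142))
r=red(sd,230,255,180,196,30);print(r,"side->",p2w(sd,r[0],r[1],L+.133));print("gp",g)
f=t["frame"].mean(2).astype(int)
for v in range(170,192,2):print(v,f[v,260:280])
```

```text
t 18.5 grip(st) [-0.1141 -0.1512  0.138 ] yaw 1.1662 z [ 0.5253 -0.2296 -0.8193] F(st) [-0.4 -0.9 -2.4] w 0.0614558892765855 66.92750351998257
(np.float64(268.0), np.float64(199.5), np.int64(11), np.int64(10)) top-> [ 0.50274671 -0.130615    0.18141155]
(np.float64(243.5), np.float64(188.5), np.int64(12), np.int64(12)) side-> [ 0.50624659 -0.12466943  0.17241155]
gp [ 0.51131802 -0.13079276  0.13801155]
170 [131 133 131 132 117 116 117 117 113 115 112 114 115 115 116 118 117 116
 113 115]
172 [132 131 131 130 117 113 118 116 116 116 117 115 114 115 114 119 119 113
 115 115]
174 [131 131 129 128 115 116 118 117 116 118 118 116 113 115 118 114 113 111
 113 112]
176 [130 127 129 132 114 114 117 115 114 118 112 110 123 106 114 115 113 115
 109 116]
178 [129 130 131 129 115 119 117 116 112 111 115  92 128  97 113 116 116 114
 109 117]
180 [130 129 128 129 114 115 116 114 115 117 114 108 127 113 114 118 113 113
 114 110]
182 [131 130 131 130 118 116 116 114 114 114  91 127  92  70 115 113 115 119
 116 114]
184 [133 134 132 132 114 115 118 114 116 115  89 136  63 116 115 115 116 115
 108 114]
186 [131 133 133 116 114 113 118 117 119 117 118 130  68 116 118 119 116 114
 111 119]
188 [129 129 132 116 113 114 113 117 113  95 134  93  68 118 116 117 118 115
 113 119]
190 [132 130 118 117 117 117 117 114 118  91 136  65 117 117 116 118 117 122
 116 121]
```

Run:
```python
from sim import *
s=manip.get_state();R0=R.from_quat(s["orientation"]);y=R0.apply([0,1,0]);al=np.arctan2(y[1],y[0])-np.pi/2
t=cam("top");L=.0394;A=p2w(t,268,199.5,L+.142)
for tip in((272,175.5),(272,176.5),(271.3,176)):
  P=p2w(t,*tip,L+.157);d=P-A;az=np.arctan2(d[1],d[0]);print(np.hypot(d[0],d[1]),az)
az=-.175;af=al+.145-az;T=tilted(af,np.radians(35));print(al,af)
gf=lambda z:np.array([.5605+.007*np.cos(af),.033+.007*np.sin(af),z])
for z in(.15,.115):print(move(gf(z),T))
m=((.535,-.06,.15),tilted((al+af)/2,np.radians(35)));print(move(*m))
run(s["q"],[m,(gf(.15),T),(gf(.105),T)])
```

```text
0.07750592004283362 -0.1982264163697852
0.07425536108037288 -0.20552650818299303
0.07552931220702931 -0.17222165410077264
-0.40497338195524013 -0.08497338195524012
(array([-0.0004,  0.1435, -0.015 ]), array([-10.73,  -0.04, -14.85]))
(array([0.0197, 0.1437, 0.0137]), array([-10.73,  -0.04, -14.85]))
(array([-0.0027,  0.0596, -0.0128]), array([-5.47, -0.02, -7.34]))
10 [ 0.74  0.78 -1.15  2.44  2.01  0.91 -0.59] minmargin 0.04 4 err 0.0 0.0
13 [ 0.57  0.8  -1.15  2.37  1.98  0.91 -0.52] minmargin 0.08 4 err 0.0 0.0
7 [ 0.53  0.91 -1.11  2.39  2.1   0.99 -0.6 ] minmargin 0.12 4 err 0.0 0.0
```

Emit:
send_rows(
  increments=[
    {"gripper": 1, "offset": [-0.001, 0.03, -0.006], "twist": [-2.8, 0, -3.8]},
    {"gripper": 1, "offset": [-0.0027, 0.06, -0.012], "twist": [-5.6, 0, -7.6]},
    {"gripper": 1, "offset": [-0.002, 0.09, -0.013], "twist": [-8.4, 0, -11.4]},
    {"gripper": 1, "offset": [-0.001, 0.12, -0.014], "twist": [-11.2, 0, -15.5]},
    {"gripper": 1, "offset": [-0.0004, 0.1435, -0.015], "twist": [-11.2, 0, -15.5]},
    {"gripper": 1, "offset": [0.005, 0.1435, -0.007], "twist": [-11.2, 0, -15.5]},
    {"gripper": 1, "offset": [0.011, 0.1435, 0.0015], "twist": [-11.2, 0, -15.5]},
    {"gripper": 1, "offset": [0.011, 0.1435, 0.0015], "twist": [-11.2, 0, -15.5]},
    {"gripper": 1, "offset": [0.011, 0.1435, 0.0015], "twist": [-11.2, 0, -15.5]},
    {"gripper": 1, "offset": [0.011, 0.1435, 0.0015], "twist": [-11.2, 0, -15.5]},
  ],
)

```text
time: 19.48
position: [0.479, 0.0404, 0.2572]
orientation: [0.033, 0.953, -0.01, 0.301]
wrist_force: [0.6, 0.0, -2.2]
grip_width: 0.062
grip_force: 67.0
```

```bash
cat > chk.py <<'E'
from sim import *
def red(c,u,v,w,th):
    f=c["frame"].astype(int);m=((f[...,0]-f[...,1])>th)&((f[...,0]-f[...,2])>th);u,v=int(u),int(v)
    ys,xs=np.nonzero(m[v-w:v+w,u-w:u+w]);return (xs.min()+xs.max())/2+u-w,(ys.min()+ys.max())/2+v-w,xs.max()-xs.min()+1,ys.max()-ys.min()+1
rep();s=manip.get_state();R0=R.from_quat(s["orientation"]);g=R0.apply([0,0,.1547])+s["position"];L=max(g[2]-.0986,.006)
y=R0.apply([0,1,0]);al=np.arctan2(y[1],y[0])-np.pi/2
t=cam("top");sd=cam("side");ax=g-[.007*np.cos(al),.007*np.sin(al),0];print("gp",g,"al",al,"exp axis",ax)
e=w2p(t,[*ax[:2],L+.142])[0];r=red(t,*e,9,35);A=p2w(t,r[0],r[1],L+.142);print("exp",e,r,"top axis",A)
e=w2p(sd,[*ax[:2],L+.133])[0];r2=red(sd,*e,10,30);print("exp",e,r2,"side axis",p2w(sd,r2[0],r2[1],L+.133))
f=t["frame"].mean(2).astype(int);u,v=int(r[0]),int(r[1])
print("cols from",u-12)
for k in range(v-28,v-4,2):print(k,*f[k,u-12:u+10])
E
python3 chk.py
```

```text
t 19.4833 grip(st) [-0.0342  0.0039  0.1305] yaw 1.5014 z [ 0.5723 -0.0395 -0.8191] F(st) [ 0.6 -0.  -2.2] w 0.062044712713628346 66.96122413210105
gp [0.5675596  0.03432431 0.13045645] al -0.06938387008913693 exp axis [0.56057644 0.03480961 0.13045645]
exp [217.15008763 183.944061  ] (np.float64(217.5), np.float64(184.5), np.int64(10), np.int64(10)) top axis [0.55868371 0.03368506 0.17385645]
exp [261.27643134 160.27715298] (np.float64(262.0), np.float64(159.5), np.int64(11), np.int64(10)) side axis [0.5630295  0.03931344 0.16485645]
cols from 205
156 131 130 133 126 129 134 134 132 131 134 135 134 130 132 135 139 137 118 122 136 144 152
158 130 130 130 132 133 115 120 136 143 150 150 145 146 145 147 143 147 147 148 144 147 144
160 142 145 146 146 147 146 144 148 150 148 140 146 145 145 148 123 117 134 141 145 144 145
162 149 145 147 126 114 137 144 144 144 123 121 143 142 129 136 141 133 124 121 111 104 80
164 141 131 134 139 142 124 122 104 97 90 127 85 72 62 71 81 94 95 103 106 110 110
166 75 67 71 78 87 97 102 102 102 82 130 83 104 108 109 111 109 110 111 113 109 108
168 109 108 109 106 107 108 108 108 110 109 140 107 108 107 107 109 109 106 110 107 108 108
170 110 109 105 106 106 108 111 109 111 107 116 134 107 108 106 110 105 109 108 108 108 109
172 107 107 107 106 107 107 107 105 107 107 99 139 88 108 108 108 104 108 110 112 108 109
174 108 110 106 105 110 107 107 107 109 102 98 142 90 106 104 104 110 106 107 108 109 112
176 107 109 107 105 107 107 109 101 109 107 110 137 117 94 77 93 105 110 116 115 111 108
178 108 108 104 110 109 101 111 112 108 84 87 121 143 78 81 115 94 76 82 92 97 96
```

Run:
```python
from sim import *
t=cam("top");L=.0319;A=p2w(t,217.5,184.5,L+.142)
for az in(.05,.1,.145,.2,.25):print(az,w2p(t,[A[0]+.076*np.cos(az),A[1]+.076*np.sin(az),L+.157]).round(1),w2p(t,[A[0]+.03*np.cos(az),A[1]+.03*np.sin(az),L+.178]).round(1))
s=manip.get_state();R0=R.from_quat(s["orientation"])
for dz in(.02,.024,.028):print(dz,R0.inv().apply([0,0,-dz]).round(4))
print(R0.inv().apply([-.0,-.002,0]).round(4))
```

```text
0.05 [[215.5 161. ]] [[215.8 173.4]]
0.1 [[214.4 161.1]] [[215.3 173.5]]
0.145 [[213.4 161.3]] [[214.9 173.5]]
0.2 [[212.1 161.5]] [[214.4 173.6]]
0.25 [[211.  161.8]] [[214.  173.8]]
0.02 [ 0.0115 -0.      0.0164]
0.024 [ 0.0138 -0.      0.0196]
0.028 [ 0.0161 -0.      0.0229]
[-0.0001 -0.002   0.0001]
```

Emit:
send_rows(
  increments=[
    {"gripper": 1, "offset": [0.006, -0.004, 0.008], "twist": [-1, 0, -1.4]},
    {"gripper": 1, "offset": [0.0115, -0.004, 0.0164], "twist": [-1, 0, -1.4]},
    {"gripper": 1, "offset": [0.0135, -0.004, 0.019], "twist": [-1, 0, -1.4]},
    {"gripper": 1, "offset": [0.0135, -0.004, 0.019], "twist": [-1, 0, -1.4]},
    {"gripper": 1, "offset": [0.0135, -0.004, 0.019], "twist": [-1, 0, -1.4]},
  ],
)

```text
time: 20.05
position: [0.4786, 0.0373, 0.2336]
orientation: [0.018, 0.954, -0.005, 0.301]
wrist_force: [0.3, 0.0, -2.3]
grip_width: 0.0614
grip_force: 67.0
```

```bash
python3 chk.py
```

```text
t 20.05 grip(st) [-0.0346  0.0037  0.1068] yaw 1.5324 z [ 0.5729 -0.0209 -0.8193] F(st) [ 0.3 -0.  -2.3] w 0.06139952854334905 66.97502492213971
gp [0.56726519 0.03407746 0.10684241] al -0.03834719520396823 exp axis [0.56027033 0.03434583 0.10684241]
exp [217.99892061 185.25764415] (np.float64(218.5), np.float64(185.5), np.int64(10), np.int64(10)) top axis [0.55939658 0.03268209 0.15024241]
exp [261.13319208 165.61047567] (np.float64(261.5), np.float64(164.5), np.int64(10), np.int64(10)) side axis [0.56143872 0.04069047 0.14124241]
cols from 206
157 131 129 133 131 130 130 135 133 136 136 120 116 136 127 150 147 146 146 148 147 149 149
159 132 136 149 147 147 145 146 145 148 147 148 147 147 146 146 144 148 148 142 146 127 117
161 145 147 143 143 145 148 141 144 125 116 138 144 144 142 145 142 141 140 133 137 140 133
163 133 138 143 145 142 143 130 133 132 130 123 122 99 73 84 77 68 76 67 72 86 87
165 107 100 82 80 72 74 70 69 74 128 82 102 103 111 107 111 106 106 105 105 108 110
167 101 102 110 108 107 109 108 107 109 129 103 109 107 108 109 109 109 111 105 111 107 107
169 106 106 106 108 110 108 108 108 106 113 125 107 106 107 107 111 109 111 109 108 108 111
171 111 108 111 111 105 108 110 109 106 82 135 79 107 107 112 110 109 105 110 109 110 104
173 110 108 109 109 107 110 109 106 106 110 135 109 105 106 109 110 107 107 111 107 107 109
175 111 109 111 106 106 105 109 107 107 107 114 135 104 89 99 108 109 111 110 107 110 99
177 107 107 106 111 107 106 108 106 110 105 79 138 82 88 95 102 97 96 94 94 93 101
179 114 110 106 104 99 92 93 90 89 78 79 142 116 73 73 84 88 89 140 144 147 146
```

Emit:
send_rows(
  increments=[
    {"gripper": 1, "offset": [0.0006, 0, 0.0008], "twist": [0, 0, 0]},
    {"gripper": 1, "offset": [0.0012, 0, 0.0016], "twist": [0, 0, 0]},
    {"gripper": 1, "offset": [0.0015, 0, 0.0021], "twist": [0, 0, 0]},
    {"gripper": 1, "offset": [0.0015, 0, 0.0021], "twist": [0, 0, 0]},
  ],
)

```text
time: 20.48
position: [0.4787, 0.0372, 0.2313]
orientation: [0.018, 0.953, -0.005, 0.301]
wrist_force: [0.4, -0.4, -1.3]
grip_width: 0.0614
grip_force: 67.0
```

Emit:
send_rows(
  increments=[
    {"gripper": 1, "offset": [0.0006, 0, 0.0008], "twist": [0, 0, 0]},
    {"gripper": 1, "offset": [0.0008, 0, 0.0012], "twist": [0, 0, 0]},
    {"gripper": 1, "offset": [0.0008, 0, 0.0012], "twist": [0, 0, 0]},
  ],
)

```text
time: 20.73
position: [0.4793, 0.0375, 0.2308]
orientation: [0.018, 0.953, -0.006, 0.303]
wrist_force: [-1.3, -0.8, 5.4]
grip_width: 0.0613
grip_force: 67.5
```

Emit:
send_rows(
  increments=[
    {"gripper": 0, "offset": [0, 0, 0], "twist": [0, 0, 0]},
    {"gripper": 0, "offset": [0, 0, 0], "twist": [0, 0, 0]},
    {"gripper": 0, "offset": [0, 0, 0], "twist": [0, 0, 0]},
    {"gripper": 0, "offset": [0, 0, -0.01], "twist": [0, 0, 0]},
    {"gripper": 0, "offset": [0, 0, -0.025], "twist": [0, 0, 0]},
    {"gripper": 0, "offset": [0, 0, -0.045], "twist": [0, 0, 0]},
    {"gripper": 0, "offset": [0, 0, -0.065], "twist": [0, 0, 0]},
    {"gripper": 0, "offset": [-0.015, 0, -0.095], "twist": [0, 0, 0]},
    {"gripper": 0, "offset": [-0.03, 0, -0.125], "twist": [0, 0, 0]},
    {"gripper": 0, "offset": [-0.03, 0, -0.125], "twist": [0, 0, 0]},
    {"gripper": 0, "offset": [-0.03, 0, -0.125], "twist": [0, 0, 0]},
  ],
)

```text
time: 21.65
position: [0.4311, 0.0393, 0.3519]
orientation: [0.018, 0.953, -0.007, 0.304]
wrist_force: [0.8, 0.2, -0.7]
grip_width: 0.0853
grip_force: 0.0
```

Run:
```python
from sim import *
rep();print(manip.get_state()["q"]);c=cam("wrist","w12");t=cam("top","t3")
f=c["frame"].astype(int)
a=np.linspace(0,6.28,60)
print("exp cap",w2p(c,[.5605,.033,.148]),"tip",w2p(c,[.5605+.076*np.cos(.145),.033+.076*np.sin(.145),.163]),"pad",w2p(c,[.5605,.033,.006]),"mark end",w2p(c,[.5605+.066*np.cos(.145),.033+.066*np.sin(.145),.006]))
m=((f[...,0]-f[...,1])>30)&((f[...,0]-f[...,2])>30);g=f.mean(2)
for v in range(0,384,8): print('%3d '%v+''.join('R' if m[v,u] else " .:-=+*#%@"[min(9,int(g[v,u]//24))] for u in range(120,400,4)))
```

```text
t 21.65 grip(st) [-0.0805  0.012   0.2258] yaw 1.5325 z [ 0.5785 -0.024  -0.8154] F(st) [ 0.8  0.1 -0.7] w 0.08527708226790727 0.0
[ 0.67459821  0.53400377 -1.21051891  2.43359171  1.81495265  0.72512525
 -0.42700069]
exp cap [[260.50188997 186.99649584]] tip [[274.73659329 247.8109873 ]] pad [[260.88893879  89.53455952]] mark end [[270.08195391 135.05024729]]
  0 ####################*##===========----------*******************+****#*
  8 #######################*=========-----------***********************###
 16 ######################*#=========----------=**************************
 24 ################===####*=========-------=---=***+---******#***********
 32 ################==================-----------=======**++*####*********
 40 ################======+=============-----===========+######*******####
 48 ################====================----=============##**##*****######
 56 ################*========++====-::::...:============+###%##***########
 64 ###########***##*++==++++====--=====---::.:=========##%#%#############
 72 #############**%##%##+==*#%+-============---=--=####%###%%
[... 2094 characters left out ...]
=====-=.          
304             -===-==-=-===-=====-==-------------------------.          
312              .++++++++++++++++**+++++++++++++++++++++++++-            
320                -======-     ..   .:::.        . :=======.             
328                 .-:                                 .-:               
336                                                                       
344                                                                       
352                                                                       
360                                                                       
368                                                                       
376  .
```

Run:
```python
from sim import *
c=cam("wrist");f=c["frame"].astype(int);m=((f[...,0]-f[...,1])>30)&((f[...,0]-f[...,2])>30);g=f.mean(2)
for v in range(150,262,3): print('%3d '%v+''.join('R' if m[v,u] else " .:-=+*#%@"[min(9,int(g[v,u]//24))] for u in range(236,306)))
a=np.linspace(0,6.28,90)
for x,y in((.5605,.033),(.5605,.038),(.565,.038)):
 for z in(.148,.130):
  P=w2p(c,np.c_[x+.0175*np.cos(a),y+.0175*np.sin(a),0*a+z]);print(x,y,z,P.min(0).round(),P.max(0).round())
 print([(az,w2p(c,[x+.076*np.cos(az),y+.076*np.sin(az),.163]).round(1)) for az in(0,.07,.145)])
```

```text
150 +++++++***#######%#%#%%%%%%%%%%%%%%%%%%%%%%%%%%#########***++++++==++*
153 ++++***#########%%%%%%%%%%%%%%%%%%%%%%%%%%%%%##%###########**+++====+*
156 +++**############%%%%%%%%%%%%%%%%%%%%%%%%%%#%%%##############**++==++*
159 ++*#############%#%%%%%#%##***********########################**++====
162 +**#############%####*+++++============++++**########*########**++++++
165 +**##############**+==----RRRRRRRRRRRRRRR---==++************##********
168 ++*##########**+==-RRRRRRRRRRRRRRRRRRRRRRRRRRRRR--=+********#*********
171 +****#######*+=-RRRRRRRRRRRRRRRRRRRRRRRRRRRRRRRRRRR-+*****************
174 ********#**+=-RRRRRRRRRRRRRRRRRRRRRRRRRRRRRRRRRRRRRRR=+*********#*####
177 ***********+=RRRRRRRRRRRRRRRRRRRRRRRRRRRRRRRRRRRRRRRR-=+*****#########
180 ************=RRRRRRRRRRRRRRRRRRRRRRRRRRRRRRRRRRRRRRRR-+**#############
183 ###########+=RRRRRRRRRRRRRRRRRRRRRRRRRRRRRRRRRRRRRRRRR=*##############
186 ###########+=RRRRRRRRRRRRRRRRRRRRRRRRRRRRRRRRRRRRRRRRRR*##############
189 ##########*+RRRRRRRRRRRRRRRRRRRRRRRRRRRRRRRRRRRRRRRRRRR+*#############
192 ##########*RRRRRRRRRRRRRRRRRRRRRRRRRRRRRRRRRRR
[... 1596 characters left out ...]
RRR
258 RRR-======-RRRRR-----==--RRRRRRRRRRRRRRRRRR-========---===--======--==
261 ==--=====---====--======-====================-======--====--=====----=
0.5605 0.033 0.148 [239. 177.] [283. 205.]
0.5605 0.033 0.13 [240. 160.] [282. 188.]
[(0, array([[263.9, 252.8]])), (0.07, array([[269.4, 252.6]])), (0.145, array([[275.2, 252.2]]))]
0.5605 0.038 0.148 [245. 177.] [289. 205.]
0.5605 0.038 0.13 [246. 160.] [288. 188.]
[(0, array([[269.1, 252.7]])), (0.07, array([[274.5, 252.5]])), (0.145, array([[280.4, 252.2]]))]
0.565 0.038 0.148 [246. 181.] [289. 208.]
0.565 0.038 0.13 [246. 164.] [288. 191.]
[(0, array([[269.1, 254.8]])), (0.07, array([[274.5, 254.6]])), (0.145, array([[280.3, 254.3]]))]
```

Run:
```python
from sim import *
from scipy.optimize import least_squares
def rim(c,u0=0,u1=512,v0=0,v1=384,th=30):
    f=c["frame"].astype(int);m=((f[...,2]-f[...,0])>th)&((f[...,2]-f[...,1])>th*.6);ys,xs=np.nonzero(m[v0:v1,u0:u1])
    P=np.array([p2w(c,x+u0,y+v0,.006)[:2] for x,y in zip(xs,ys)])
    P=P[np.hypot(P[:,0]-.56,P[:,1]-.034)<.055]
    s=least_squares(lambda q:np.hypot(P[:,0]-q[0],P[:,1]-q[1])-.0395,[.56,.034],loss="soft_l1",f_scale=.002);return len(P),s.x,np.hypot(P[:,0]-s.x[0],P[:,1]-s.x[1]).mean(),np.degrees(np.arctan2(P[:,1]-s.x[1],P[:,0]-s.x[0])).round()[::max(1,len(P)//12)]
c=cam("wrist");print(rim(c))
t=cam("top");print(rim(t,180,260,150,220,20))
# red mark / board edge
f=c["frame"].astype(int)
for v in (30,60,100):
  print(v,[(u,f[v,u].tolist()) for u in range(150,400,25)])
```

```text
(521, array([0.56224669, 0.03362691]), np.float64(0.039076055095292654), array([-171., -171.,  159.,  148.,  146.,  137.,  131., -124., -116.,
        105.,  -95.,  -78.,  -58.]))
(23, array([0.5592039 , 0.03547795]), np.float64(0.03850046692381369), array([-31., -39., -46., -50., -54., -59., -62., -67., -69., -72., -74.,
       -78., -79., -84., -85., -90., -90., 110., 115., 117., 122., 127.,
       130.]))
30 [(150, [188, 179, 155]), (175, [189, 182, 158]), (200, [181, 176, 149]), (225, [114, 110, 95]), (250, [92, 87, 75]), (275, [94, 91, 77]), (300, [153, 144, 124]), (325, [148, 141, 122]), (350, [188, 179, 155]), (375, [163, 157, 134])]
60 [(150, [191, 182, 160]), (175, [193, 185, 162]), (200, [124, 118, 103]), (225, [130, 124, 111]), (250, [42, 54, 83]), (275, [80, 81, 89]), (300, [124, 121, 108]), (325, [119, 117, 102]), (350, [187, 184, 161]), (375, [189, 182, 158])]
100 [(150, [189, 181, 157]), (175, [200, 197, 175]), (200, [206, 200, 179]), (225, [152, 154, 160]), (250, [109, 108, 99]), (275, [112, 111, 102]), (300, [182, 178, 158]), (325, [200, 196, 175]), (350, [183, 178, 158]), (375, [192, 183, 163])]
```

Emit:
send_rows(
  increments=[
    {"gripper": 0, "offset": [0.015, 0, 0.03], "twist": [0, 0, 0]},
    {"gripper": 0, "offset": [0.03, 0, 0.06], "twist": [0, 0, 0]},
    {"gripper": 0, "offset": [0.03, 0, 0.08], "twist": [0, 0, 0]},
    {"gripper": 0, "offset": [0.03, 0, 0.1], "twist": [0, 0, 0]},
    {"gripper": 0, "offset": [0.03, 0, 0.115], "twist": [0, 0, 0]},
    {"gripper": 0, "offset": [0.03, 0, 0.123], "twist": [0, 0, 0]},
    {"gripper": 0, "offset": [0.03, 0, 0.123], "twist": [0, 0, 0]},
    {"gripper": 0, "offset": [0.03, 0, 0.123], "twist": [0, 0, 0]},
    {"gripper": 1, "offset": [0.03, 0, 0.123], "twist": [0, 0, 0]},
    {"gripper": 1, "offset": [0.03, 0, 0.123], "twist": [0, 0, 0]},
    {"gripper": 1, "offset": [0.03, 0, 0.123], "twist": [0, 0, 0]},
    {"gripper": 1, "offset": [0.03, 0, 0.123], "twist": [0, 0, 0]},
    {"gripper": 1, "offset": [0.03, 0, 0.123], "twist": [0, 0, 0]},
  ],
)

```text
time: 22.98
position: [0.4775, 0.038, 0.2328]
orientation: [0.017, 0.953, -0.005, 0.302]
wrist_force: [-1.6, 1.2, 6.0]
grip_width: 0.0613
grip_force: 64.3
```

Run:
```python
from sim import *
rep();s=manip.get_state();R0=R.from_quat(s["orientation"]);print(s["position"])
A=np.array([.562,.039,0]);Z=R.from_rotvec([0,0,.085]);x=s["position"]
n=A+Z.apply(x-A)+[0,-.005,0]
print("lift6",R0.inv().apply([0,0,.006]).round(4),"lift+rot",R0.inv().apply(n+[0,0,.006]-x).round(4),np.degrees((R0.inv()*Z*R0).as_rotvec()).round(2),"final",R0.inv().apply(n-x).round(4))
run(s["q"],[(n+[0,0,.006]+(Z*R0).apply([0,0,.1547]),Z*R0)])
```

```text
t 22.9833 grip(st) [-0.0351  0.0047  0.1063] yaw 1.5349 z [ 0.5759 -0.0194 -0.8173] F(st) [-1.4  1.4  6. ] w 0.06130632915156272 64.32547846343368
[0.47745357 0.03796064 0.23277858]
lift6 [-0.0035  0.     -0.0049] lift+rot [-0.0041 -0.0121 -0.0044] [-2.81  0.01 -3.98] final [-0.0007 -0.0122  0.0005]
6 [ 0.58  0.87 -1.09  2.4   2.16  0.87 -0.51] minmargin 0.1 4 err 0.0 0.0
```

Emit:
send_rows(
  increments=[
    {"gripper": 1, "offset": [-0.0035, 0, -0.005], "twist": [0, 0, 0]},
    {"gripper": 1, "offset": [-0.005, 0, -0.007], "twist": [0, 0, 0]},
    {"gripper": 1, "offset": [-0.005, -0.005, -0.0065], "twist": [-1.4, 0, -2]},
    {"gripper": 1, "offset": [-0.005, -0.01, -0.006], "twist": [-2.8, 0, -4]},
    {"gripper": 1, "offset": [-0.005, -0.01, -0.006], "twist": [-2.8, 0, -4]},
    {"gripper": 1, "offset": [-0.002, -0.01, -0.001], "twist": [-2.8, 0, -4]},
    {"gripper": 1, "offset": [0, -0.01, 0.001], "twist": [-2.8, 0, -4]},
    {"gripper": 1, "offset": [0.0006, -0.01, 0.0022], "twist": [-2.8, 0, -4]},
    {"gripper": 1, "offset": [0.0006, -0.01, 0.0022], "twist": [-2.8, 0, -4]},
  ],
)

```text
time: 23.73
position: [0.4795, 0.0277, 0.2318]
orientation: [-0.023, 0.952, 0.005, 0.306]
wrist_force: [-5.7, -4.6, 20.5]
grip_width: 0.0614
grip_force: 68.2
```

```bash
python3 chk.py
```

```text
t 23.7333 grip(st) [-0.0326  0.0005  0.1062] yaw 1.6171 z [ 0.583   0.0229 -0.8121] F(st) [-6.4 -3.7 20.5] w 0.0614382366906663 68.18075485643931
gp [0.56969776 0.03123622 0.10617727] al 0.04628309870475311 exp axis [0.56270526 0.03091235 0.10617727]
exp [219.03196202 184.54251351] (np.float64(219.0), np.float64(182.5), np.int64(11), np.int64(10)) top axis [0.56964241 0.03090806 0.14957727]
exp [261.79680502 166.37704132] (np.float64(264.0), np.float64(166.5), np.int64(11), np.int64(10)) side axis [0.57052921 0.03045495 0.14057727]
cols from 207
154 132 129 133 132 134 134 133 132 134 134 134 131 133 134 136 132 133 130 131 136 128 127
156 130 127 131 132 128 130 132 133 132 134 131 135 129 135 137 122 119 135 142 149 149 146
158 132 133 137 118 119 135 140 148 145 147 148 144 149 145 148 152 147 146 148 145 144 145
160 147 147 149 144 146 145 145 142 141 146 150 149 143 128 113 135 140 142 143 144 142 142
162 148 126 115 135 146 145 108 125 94 142 139 130 134 138 131 124 119 111 104 80 94 78
164 135 139 142 122 120 103 99 121 120 84 74 66 68 78 89 93 102 102 111 107 109 109
166 71 81 82 95 100 100 103 91 124 78 108 106 107 107 105 108 110 107 110 108 110 111
168 109 108 109 105 106 113 106 110 128 126 109 106 108 106 108 110 109 108 109 108 107 106
170 110 109 111 110 106 109 111 106 92 137 79 107 106 108 106 108 107 106 106 107 107 111
172 109 104 105 106 107 107 110 108 110 127 125 109 109 105 108 108 109 111 111 107 106 110
174 109 109 107 108 107 107 106 106 109 91 134 79 108 108 107 106 106 108 108 111 104 110
176 110 106 107 106 109 106 106 109 109 108 133 134 81 93 105 108 112 115 110 108 104 99
```

Emit:
send_rows(
  increments=[
    {"gripper": 1, "offset": [-0.001, 0, -0.0015], "twist": [0, 0, 0]},
    {"gripper": 1, "offset": [-0.002, 0, -0.003], "twist": [0, 0, 0]},
    {"gripper": 1, "offset": [-0.002, 0, -0.003], "twist": [0, 0, 0]},
    {"gripper": 1, "offset": [-0.002, 0, -0.003], "twist": [0, 0, 0]},
  ],
)

```text
time: 24.17
position: [0.4781, 0.0274, 0.233]
orientation: [-0.022, 0.953, 0.007, 0.301]
wrist_force: [0.0, -0.2, 2.2]
grip_width: 0.0615
grip_force: 66.4
```

```bash
python3 chk.py | head -5
```

```text
t 24.1667 grip(st) [-0.0353  0.0014  0.1064] yaw 1.6177 z [ 0.5741  0.0275 -0.8183] F(st) [-0.  -0.2  2.2] w 0.06146163272303754 66.4289105439093
gp [0.56691315 0.03167292 0.10636587] al 0.046951384007108965 exp axis [0.55992086 0.03134438 0.10636587]
exp [218.91086829 185.35742048] (np.float64(219.0), np.float64(183.5), np.int64(11), np.int64(10)) top axis [0.56621251 0.03094491 0.14976587]
exp [261.01516512 166.24410521] (np.float64(263.0), np.float64(166.0), np.int64(11), np.int64(9)) side axis [0.56693392 0.0329363  0.14076587]
cols from 207
```

Emit:
send_rows(
  increments=[
    {"gripper": 1, "offset": [0.0015, 0, -0.002], "twist": [0, 0, 0]},
    {"gripper": 1, "offset": [0.003, 0, -0.0027], "twist": [0, 0, 0]},
    {"gripper": 1, "offset": [0.003, 0, -0.0024], "twist": [0, 0, 0]},
    {"gripper": 1, "offset": [0.003, 0, -0.0024], "twist": [0, 0, 0]},
    {"gripper": 0, "offset": [0.003, 0, -0.0024], "twist": [0, 0, 0]},
    {"gripper": 0, "offset": [0.003, 0, -0.0024], "twist": [0, 0, 0]},
    {"gripper": 0, "offset": [0.003, 0, -0.0024], "twist": [0, 0, 0]},
    {"gripper": 0, "offset": [0.003, 0, -0.012], "twist": [0, 0, 0]},
    {"gripper": 0, "offset": [0.003, 0, -0.027], "twist": [0, 0, 0]},
    {"gripper": 0, "offset": [0.003, 0, -0.047], "twist": [0, 0, 0]},
    {"gripper": 0, "offset": [0.003, 0, -0.067], "twist": [0, 0, 0]},
    {"gripper": 0, "offset": [-0.012, 0, -0.097], "twist": [0, 0, 0]},
    {"gripper": 0, "offset": [-0.027, 0, -0.127], "twist": [0, 0, 0]},
    {"gripper": 0, "offset": [-0.027, 0, -0.127], "twist": [0, 0, 0]},
    {"gripper": 0, "offset": [-0.027, 0, -0.127], "twist": [0, 0, 0]},
  ],
)

```text
time: 25.52
position: [0.4267, 0.025, 0.3549]
orientation: [-0.023, 0.953, 0.005, 0.304]
wrist_force: [0.6, 0.5, -0.6]
grip_width: 0.0855
grip_force: 0.0
```

Run:
```python
from sim import *
rep();c=cam("wrist","w13");f=c["frame"].astype(int);m=((f[...,0]-f[...,1])>30)&((f[...,0]-f[...,2])>30);g=f.mean(2)
for v in range(156,264,4): print('%3d '%v+''.join('R' if m[v,u] else " .:-=+*#%@"[min(9,int(g[v,u]//24))] for u in range(230,310)))
a=np.linspace(0,6.28,90)
for x,y in((.562,.034),(.567,.034)):
 for z in(.148,.130):
  P=w2p(c,np.c_[x+.0175*np.cos(a),y+.0175*np.sin(a),0*a+z]);print(x,y,z,P.min(0).round(),P.max(0).round())
 print([(az,w2p(c,[x+.076*np.cos(az),y+.076*np.sin(az),.163]).round(1)) for az in(0,.07,.145,.22)])
m=((f[...,2]-f[...,0])>30)&((f[...,2]-f[...,1])>18);ys,xs=np.nonzero(m)
P=np.array([p2w(c,x,y,.006)[:2] for x,y in zip(xs,ys)]);P=P[np.hypot(P[:,0]-.56,P[:,1]-.034)<.055]
print("pad",least_squares(lambda q:np.hypot(P[:,0]-q[0],P[:,1]-q[1])-.0395,[.56,.034],loss="soft_l1",f_scale=.002).x)
t=cam("top");F=t["frame"].astype(int);M=((F[...,0]-F[...,1])>35)&((F[...,0]-F[...,2])>35);ys,xs=np.nonzero(M[172:198,205:232])
print("top cap",(xs.min()+xs.max())/2+205,(ys.min()+ys.max())/2+172,p2w(t,(xs.min()+xs.max())/2+205,(ys.min()+ys.max())/2+172,.148))
for v in range(156,184,2):print(v,*F.mean(2).astype(int)[v,205:230])
```

```text
t 25.5167 grip(st) [-0.0859  0.0059  0.2287] yaw 1.6173 z [ 0.5782  0.0242 -0.8155] F(st) [ 0.7  0.4 -0.6] w 0.08545573029049758 0.0
156 ***++++**#################**+++++++++=====+++++++***###*###**######**+++++++++++
160 ****+++**###########**++=----RRRRRRRRRRRRRRRRRRRR-==++***********#***+==========
164 ======++**#######**+=-RRRRRRRRRRRRRRRRRRRRRRRRRRRRRRRRR-=+**************++====+*
168 ***++===+*******#*=-RRRRRRRRRRRRRRRRRRRRRRRRRRRRRRRRRRRRR-=+********************
172 *****************+RRRRRRRRRRRRRRRRRRRRRRRRRRRRRRRRRRRRRRRR-++*******************
176 *****************=RRRRRRRRRRRRRRRRRRRRRRRRRRRRRRRRRRRRRRRRR+*###################
180 ################*=RRRRRRRRRRRRRRRRRRRRRRRRRRRRRRRRRRRRRRRRR+*###################
184 ################*RRRRRRRRRRRRRRRRRRRRRRRRRRRRRRRRRRRRRRRRRRR*###################
188 ################*RRRRRRRRRRRRRRRRRRR=====RRRRRRRRRRRRRRRRRRR*###################
192 #################*RRRRRRRRRRRRRRRRR-=====RRRRRRRRRRRRRRRRRR*####################
196 ####################*RRRRRRRRRRRRRRR=====RRRRRRRRRRRRRR*########################
200 ######################*###**
[... 2522 characters left out ...]
05 103 103 106 103
170 107 104 102 106 106 103 105 115 122 100 102 101 103 101 99 102 98 104 100 103 103 106 105 102 101
172 101 108 103 104 102 101 102 77 132 85 104 104 102 103 103 102 105 104 105 104 103 106 101 106 103
174 102 104 105 105 103 104 102 106 120 120 104 99 100 99 102 102 102 103 106 103 102 103 105 103 105
176 101 104 102 105 104 106 103 101 82 130 77 103 102 94 76 88 104 106 109 105 107 107 100 94 86
178 104 104 101 101 103 100 107 109 104 122 116 93 91 89 73 71 88 94 96 91 94 89 124 142 141
180 81 87 91 92 90 94 95 93 80 83 140 61 75 113 115 95 77 80 115 137 140 140 143 141 142
182 140 138 128 127 138 139 137 102 112 74 126 125 46 68 65 74 110 116 116 86 86 131 134 140 140
```

```bash
python3 -c "
from workcell import manip
print(manip.job_done())"
```

```text
the job is handed in; nothing more can be done
None
```

I placed all three items and handed the job in at about 26 s, but the run may already count as failed: at about 14 s the wrist force reached roughly 140 N, over the 120 N limit. That came when I drove the arm to its joint limits on the way to the bottle. By my measurements the beaker is about 6 mm off the coaster centre (seen just before release), the tray is seated against both fences, and the bottle is about 4 mm off the pad centre with its spout within about 0.05 rad of the mark; no verdict was shown.

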